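Shut the gas cock and hang the lock-out tag on its fold-out hook

TASK

Lock out the gas: first turn the cock's lever shut, right up against its stop; then swing the folded hook down and out until it stands level against its stop; then take the metal tag from the slanted holder and hang it upright by its hole on that hook, without dropping it. Feel for the stops rather than forcing them, leave the other things where they are, and let go of everything at the end.

Things in the scene. Friction and masses are not known exactly. Their poses are not given: they have to be found in the camera images.
- gas_station: Fixed station; origin on the bench, x from front to back, y to the left seen from the front. Foot 12 mm high: x -90..50, y -140..120 mm. Aluminium upright plate x 0..12, y 0..100 mm, top at z 190 mm, ribs behind it up to 101 mm. The hook is before the plate's middle; at the right (x -30, y -95) a 115 mm steel pillar carries the gas cock, hose nozzle to the front at z 98 mm.
- hook (a joint): Folding hook: 0 = standing up flat before the plate (start 0 to 0.2); 1.571 = level, pointing to station -x, at its hard stop. Hinge along station y; stiff, stays where left, 2 to 3 N at its end moves it. Steel bar 8 mm thick.
- hook_end (a point): On the bar's axis, 85 mm from the hinge, where a short tip bends off (14 mm aside, 7 mm further on); moves with the hook. Folded, the tip leans back over the plate's top edge and stands up to about 256 mm, so the hook's upper 60 mm can be pushed from behind; level, the tip points up, its top 18 mm above the bar's axis, its front 96 mm out from the hinge.
- hook_hinge (a point): Centre of the hook's hinge, 160 mm above the bench, 12 mm in front of the plate; axes as the station's only when the hook is folded.
- hang_point (a point): Point on the station (does not move with the hook) where the middle of the bar's axis lies once the hook is unfolded: 45 mm in front of the hinge, 160 mm above the bench. Axes as the station's.
- cock (a joint): Angle of the cock's lever about a vertical axis: 0 = open, lever along the nozzle, pointing to the front (station -x), start 0 to 0.3; 1.571 = shut, lever across the nozzle, pointing to the right away from the hook (station -y), against a hard stop. Turns anticlockwise seen from above. Stays where it is left; needs about 2 to 3 N at its end.
- cock_end (a point): On the lever, 65 mm from its axis, at the middle of its height, 125 mm above the bench. The lever is a plain grey bar 14 mm wide and 10 mm high that ends 73 mm from the axis.
- cock_axis (a point): On the lever's turning axis, 125 mm above the bench.
- holder: Fixed grey holder, foot 100 x 100 x 12 mm, origin at the centre of its underside. Stands left or right of the station (the timer on the other side). Its slot (8 mm wide, 68 mm long in y, 38 mm deep) leans 0.35 rad from vertical so that the tag's top leans to the holder's -x (in its play the tag rests up to 0.05 rad further over). Grip and draw the tag at the slot's slant: it binds if tipped over more.
- tag: Aluminium tag, plate 64 mm wide (y), 6 mm thick (x), 63 to 126 g. Origin at the centre of its 30 mm round hole; z points to the grip tab. The plate reaches 20 mm above and 85 mm below the hole's centre; the tab on top, 32 mm wide, ends 53 mm above it. Starts in the holder's slot, hole and tab in the open. Hung up, its hole centre is 11 mm below the bar's axis.
- timer: Bench timer, 41 x 66 x 56 mm, a bystander; origin under its centre.
- petri: Petri dish, 56 mm across, 12 mm high, bystander.
- vial_tall: Glass vial with white cap, 22 mm across, 50 mm high, bystander.
- cap: Loose screw cap, 54 mm across, 25 mm high, bystander.
- syringe: Syringe lying on the bench, 26 x 114 x 18 mm, bystander.

How it is judged:
By the outcome, as a careful person would: the job done as asked, in the order asked, and still so for the second after the job is handed in, with the robot touching nothing.
It also fails if it takes over 70 s, if anything falls off the work surface, if the arm or the gripper's body presses on something with over 40 N, if the wrist force passes 120 N, or if a joint passes its speed limit or range.

ROBOT

A 7-joint arm with a two-finger parallel gripper is mounted at the origin on a cart in front of the work surface, level with it; the furniture and walls round the work are solid. World frame = base frame: x ahead of the robot, y to its left, z up, the work surface at z = 0. Lengths are in mm, angles in rad, forces in N, time in s.
With the tool pointing down it reaches from about 425 to 825 mm from the base axis. Payload 3.6 kg.
Tool frame: the origin (TCP) lies on the centre line of the jaws, within the pads' length; the fingertips stand 25 mm ahead of it and the grasp point (between the pads) lies 6 mm ahead of it (manip.tips_ahead is the distance from the TCP to the fingertips, in mm); z points along the fingers, y is the line along which they close (so a half turn about z gives the same grasp; the last joint's range is limited). The gripper opens to 93 mm and grips with 3 to 60 N. Pads are 15 mm wide; open, the fingers measure 128 mm over their backs; the gripper's body (75 mm by 188 mm) begins 65 mm behind the grasp point.
Start: joints at [-1.204, 0.615, -0.013, 1.423, 0.008, 1.103, -0.04], TCP at [249.37, 600.23, 217.64] pointing down, gripper open.
Joint ranges: [-3.12, 3.12], [-0.3, 2.06], [-1.34, 1.32], [0.26, 2.42], [-1.36, 4.5], [0.01, 1.98], [-2.84, 2.84]. Speed limits (rad/s): [2.79, 2.79, 3.14, 3.14, 3.14, 3.14, 3.14].

INTERFACE

Orientations are given as a unit quaternion [x, y, z, w].
In Python, from workcell import manip gives the robot as it stands.
- The arm moves only by the tool jog_arm, never from a script. Its argument "targets" is a list of rows, each a list of 7 numbers: the gripper command: -1 is fully open, 1 is shut, values between are in proportion, then the shift along the tool's x, y, z scaled (see below), then the turn, a rotation vector about the tool's x, y, z scaled (see below). In form: [[jaw, tx, ty, tz, wx, wy, wz], ...]. A call has 1 to 10 rows; each row shifts and turns the commanded pose from where the row before left it, along the tool's axes as they then stand; what a row does not reach is not made up. The controller multiplies each number of a shift by 0.5 m and each number of a turn by 2 pi rad. A row lasts 1/10 s, in which the tool goes at most 50 mm and 8.59 degrees, less where a joint would pass 70% of its speed; a pose out of reach is approached as far as the arm can. A call with a number of a shift or a turn outside -1 to 1 is refused whole. A call with a gripper value outside its range is refused whole. The fingers move at their own pace and stop on an object; the grip force is fixed at half the most. Time passes only in rows, so rows that do not move let the fingers close. It gives the time, the measured TCP pose, the force, the opening and the grip force at its end, in the units of the state.
- manip.state(): the state, without advancing time (a new reading comes with each control period).
- manip.get_image(name): name is "scene" or "top"; returns the picture (384x512x3 uint8, blue, green, red); there is no depth.
- manip.camera_params(name): a dict with "fx", "fy", "cx", "cy" (pixels), "origin" and "rotation" of the camera in the world. Camera axes: x right, y down, z forward; pixel columns grow to the right and rows downward; lengths in mm; the calibration is good to about 2 mm. A picture is of the moment at which its call begins. camera_params takes no time and is no camera call.
- manip.job_done(): hands the job in; it is judged then, once.
The state is a dict: "time_s": time; "joints": joint angles; "joint_velocities": joint speeds; "joint_efforts": joint torques, N m; "tcp_pos": TCP position; "ee_rot": TCP orientation; "force": force on the tool from outside, world axes, zero at the start; "moment": the same for the moment, N m; "gripper_width": finger opening in mm; "finger_force": force on a finger pad.
Only numpy, scipy, OpenCV 4.12 (cv2) and the standard library are available. Lean on these libraries where they do the work, as an engineer would, in place of code of your own. Each camera call takes 0.05 s, during which the arm holds its last target. There are 200 camera calls.

## Working session

There is one attempt and no reset: what is moved stays moved. The work goes in short steps, Python scripts to look and compute and a tool call to move; the robot and the scene stay as the last step left them, time stands still between calls to the robot, and variables do not carry over. Pictures are saved under pics/ and viewed, at most 10 in all, crops included, and the job is handed in when it is done.

Besides the shell and the picture viewer there is one more tool, called after "Call:" by a JSON object that holds its "api" and its "payload", one argument or row to a line. jog_arm: Moves the arm, as the interface text tells. Shifts and turns lie within -1 to 1; 1 stands for 0.5 m of shift or 2 pi rad of turn. Its arguments: {"type":"object","properties":{"targets":{"type":"array"}},"required":["targets"]}

```bash
ls; mkdir -p pics
python3 - <<'E'
from workcell import manip
import cv2
for n in ("scene","top"):
    im=manip.get_image(n); cv2.imwrite(f"pics/{n}0.png",im)
    p=manip.camera_params(n); print(n,{k:(v.tolist() if hasattr(v,'tolist') else v) for k,v in p.items()})
s=manip.state(); print(s); print(manip.tips_ahead)
E
```

```text
pics
scene {'fx': 425.03438804850924, 'fy': 425.03438804850924, 'cx': 263.1751644883779, 'cy': 189.99604441817814, 'origin': [-229.09908292577757, -663.4564066302278, 1054.8537748725255], 'rotation': [0.8228922318978815, -0.38713619742496486, 0.1735768070468078, -0.3779484506925474]}
top {'fx': 424.76788865689304, 'fy': 424.76788865689304, 'cx': 254.381549776914, 'cy': 195.04111310569485, 'origin': [406.5977425615699, -8.371085961158848, 1283.409209825503], 'rotation': [0.7132199119900078, -0.6979966380308493, 0.034729292550267035, -0.053962270870997135]}
{'time_s': 0.1, 'joints': array([-1.20349088,  0.61577851, -0.01262403,  1.42473344,  0.00804937,
        1.10338998, -0.04041075]), 'joint_velocities': array([ 1.75546166e-03, -1.96589935e-03, -4.38456265e-05, -1.95903005e-03,
       -6.38170567e-04,  1.72277850e-03, -1.64895078e-04]), 'joint_efforts': array([ 1.82489093e-03, -4.60037613e+01,  2.10116543e-01, -1.66243833e+01,
       -6.12398260e-02,  1.69461581e-02,  8.78816149e-05]), 'tcp_pos': array([249.10784755, 599.6013058 , 216.62725858]), 'ee_rot': array([ 1.95614103e-01,  9.80680297e-01, -1.10645632e-03, -2.32092254e-04]), 'force': array([-0.29975747,  0.53241512, -0.35868693]), 'moment': array([-0.02926929, -0.01635701, -0.0191771 ]), 'finger_force': 0.0, 'gripper_width': 92.98223617832645}
25.0
```

View pics/scene0.png

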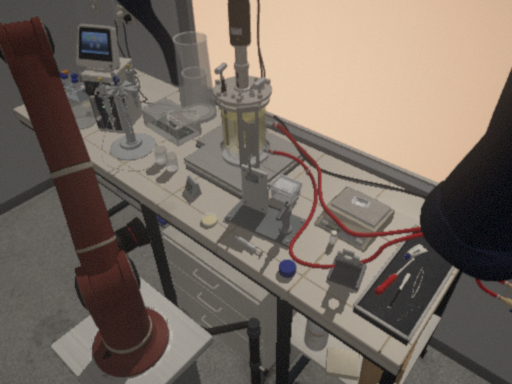

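View pics/top0.png

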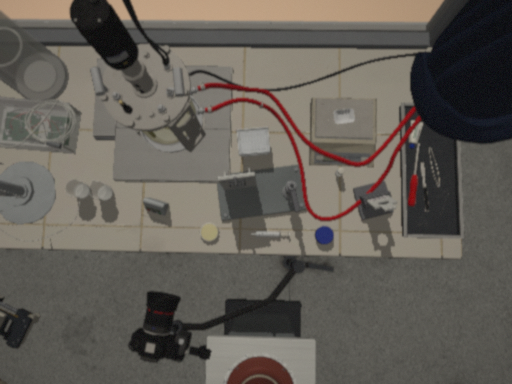

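Run:
```python
import cv2,numpy as np
a=cv2.imread("pics/scene0.png")[150:300,200:400]
b=cv2.imread("pics/top0.png")[150:260,200:400]
cv2.imwrite("pics/sc.png",cv2.resize(a,None,fx=4,fy=4,interpolation=cv2.INTER_CUBIC))
cv2.imwrite("pics/tc.png",cv2.resize(b,None,fx=4,fy=4,interpolation=cv2.INTER_CUBIC))
```

```text
(no output)
```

View pics/sc.png

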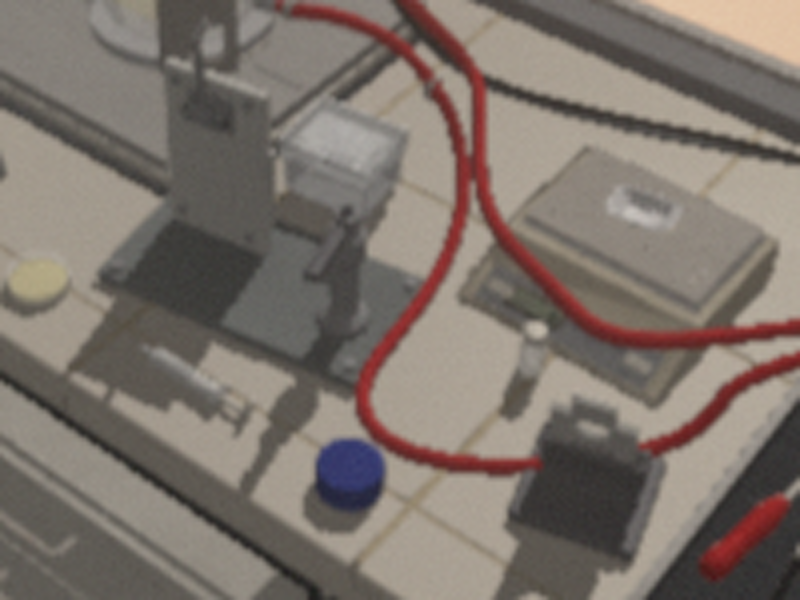

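View pics/tc.png

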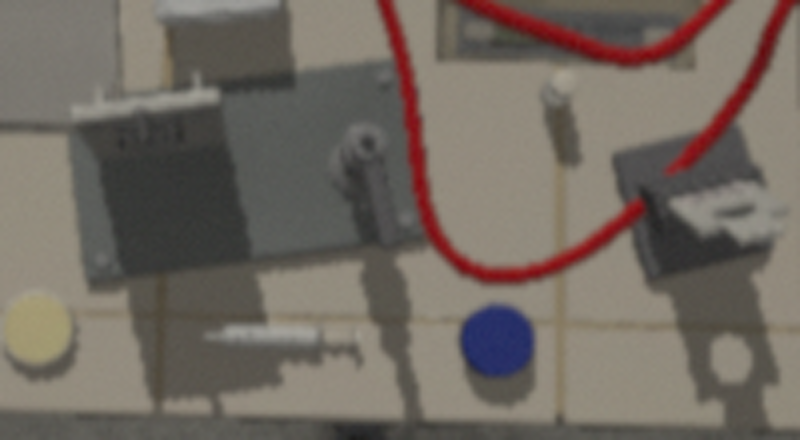

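```bash
cat > h.py <<'E'
import numpy as np
from scipy.spatial.transform import Rotation as R
from workcell import manip
C={n:manip.camera_params(n) for n in("scene","top")}
def ray(n,u,v):
    p=C[n]; d=R.from_quat(p["rotation"]).apply([(u-p["cx"])/p["fx"],(v-p["cy"])/p["fy"],1])
    return np.array(p["origin"]),d/np.linalg.norm(d)
def onz(n,u,v,z):
    o,d=ray(n,u,v); return o+d*(z-o[2])/d[2]
def tri(a,b):  # a=(u,v) scene, b=(u,v) top
    o1,d1=ray("scene",*a); o2,d2=ray("top",*b)
    A=np.array([d1,-d2]).T; s=np.linalg.lstsq(A,o2-o1,rcond=None)[0]
    p,q=o1+s[0]*d1,o2+s[1]*d2; return (p+q)/2,np.linalg.norm(p-q)
def proj(n,X):
    p=C[n]; c=R.from_quat(p["rotation"]).inv().apply(np.array(X,float)-p["origin"])
    return np.array([p["cx"]+p["fx"]*c[0]/c[2],p["cy"]+p["fy"]*c[1]/c[2]])
tc=lambda u,v:(200+u/4-.375,150+v/4-.375)
sc=tc
E
python3 - <<'E'
from h import *
np.set_printoptions(precision=1,suppress=True)
for nm,u in dict(bl=(90,288),br=(425,243),tr=(393,62)).items(): print(nm,onz("top",*tc(*u),12))
for u in [(615,155),(740,125),(775,245),(655,280)]: print("hold",onz("top",*tc(*u),12))
print("s bl,br",onz("scene",*sc(97,280),12),onz("scene",*sc(357,392),12),"tr",onz("scene",*sc(425,285),12))
for u in [(515,515),(630,560)]: print("hold s",onz("scene",*sc(*u),12))
print("hole",tri(sc(598,425),tc(735,210)))
print("platetop L",tri(sc(168,60),tc(75,110)),"R",tri(sc(270,100),tc(218,92)))
print("cock",onz("top",*tc(367,140),130), "lever end",onz("top",*tc(388,240),130),onz("scene",*sc(315,272),130))
print("hook tip",tri(sc(205,30),tc(147,128)))
E
```

```text
bl [484.4 123.1  12. ]
br [ 523.5 -127.2   12. ]
tr [ 660.9 -101.8   12. ]
hold [ 592.8 -269.    12. ]
hold [ 617.4 -362.5   12. ]
hold [ 527.4 -387.    12. ]
hold [ 499.4 -298.    12. ]
s bl,br [485.5 118.9  12. ] [ 526.4 -133.2   12. ] tr [ 661.1 -104.6   12. ]
hold s [ 504.2 -299.5   12. ]
hold s [ 523.6 -387.2   12. ]
hole (array([ 543.2, -333.3,  105.2]), np.float64(2.631104919716068))
platetop L (array([589. , 118.6, 191.1]), np.float64(1.2554242893844936)) R (array([605. ,  24.2, 186.1]), np.float64(2.804572026136199))
cock [582.6 -76.  130. ] lever end [514.2 -91.  130. ] [518.1 -93.9 130. ]
hook tip (array([570. ,  63.7, 258.2]), np.float64(6.102504870373687))
```

```bash
cat >> h.py <<'E'
def fit(L,W):
    L,W=np.array(L,float),np.array(W,float)[:,:2]; l,w=L-L.mean(0),W-W.mean(0)
    th=np.arctan2((l[:,0]*w[:,1]-l[:,1]*w[:,0]).sum(),(l*w).sum())
    M=np.array([[np.cos(th),-np.sin(th)],[np.sin(th),np.cos(th)]])
    t=W.mean(0)-M@L.mean(0); return th,t,W-(L@M.T+t)
def down(yaw,tilt=0):
    "tool y along horizontal dir yaw, tool z down; tilt leans the tool's back toward -y dir"
    c,s=np.cos(yaw),np.sin(yaw); X=np.array([c,s,0]); z=np.array([*(np.sin(tilt)*X[:2]),-np.cos(tilt)])
    y=np.array([*(np.cos(tilt)*X[:2]),np.sin(tilt)]); return R.from_matrix(np.array([np.cross(y,z),y,z]).T)
def go(P,rot=None):
    s=manip.state(); r=R.from_quat(s["ee_rot"]); rot=rot or r
    d=np.array(P)-s["tcp_pos"]; w=(r.inv()*rot).as_rotvec()
    np.set_printoptions(precision=4,suppress=True)
    print("pos",s["tcp_pos"],"shift units",r.inv().apply(d)/500,"turn units",w/2/np.pi,
          "after-turn shift",rot.inv().apply(d)/500,"|d|",np.linalg.norm(d),"F",s["force"],"t",s["time_s"])
E
python3 - <<'E'
from h import *
np.set_printoptions(precision=3,suppress=True)
L=[(-90,120),(-90,-140),(50,-140),(-90,120),(-90,-140),(50,-140),(0,100),(0,0)]
W=[(484.4,123.1),(523.5,-127.2),(660.9,-101.8),(485.5,118.9),(526.4,-133.2),(661.1,-104.6),(589,118.6),(605,24.2)]
print(fit(L,W))
h=[(50,50),(50,-50),(-50,-50),(-50,50),(-50,50),(-50,-50)]
print(fit(h,[(592.8,-269),(617.4,-362.5),(527.4,-387),(499.4,-298),(504,-299.5),(523.6,-387.2)]))
for z in(200,300,400): print(z,onz("top",205,150,z),onz("top",190,135,z))
E
```

```text
(np.float64(0.15144854232840166), array([594.954,  21.839]), array([[-3.48 , -3.787],
       [-3.606,  2.937],
       [-4.604,  7.215],
       [-2.38 , -7.987],
       [-0.706, -3.063],
       [-4.404,  4.415],
       [ 9.133, -2.094],
       [10.046,  2.361]]))
(np.float64(0.2742538049599375), array([ 560.144, -329.353]), array([[-1.934, -1.32 ],
       [-4.417,  1.443],
       [ 1.846,  4.026],
       [ 0.929, -3.237],
       [ 5.529, -4.737],
       [-1.954,  3.826]]))
200 [659.11  154.646 200.   ] [698.703 195.737 200.   ]
300 [635.803 139.599 300.   ] [671.742 176.897 300.   ]
400 [612.495 124.553 400.   ] [644.78  158.058 400.   ]
```

Run:
```python
from h import *
import cv2
np.set_printoptions(precision=3,suppress=True)
L=[(-90,120),(-90,-140),(50,-140),(-90,120),(-90,-140),(50,-140),(12,100),(12,0)]
W=[(484.4,123.1),(523.5,-127.2),(660.9,-101.8),(485.5,118.9),(526.4,-133.2),(661.1,-104.6),(589,118.6),(605,24.2)]
th,t,r=fit(L,W); print(th,t,r)
M=np.array([[np.cos(th),-np.sin(th)],[np.sin(th),np.cos(th)]])
top=cv2.imread("pics/top0.png"); sc_=cv2.imread("pics/scene0.png")
B=[cv2.resize(top[160:230,210:310],None,fx=7,fy=7,interpolation=cv2.INTER_CUBIC),cv2.resize(sc_[150:250,220:320],None,fx=6,fy=6,interpolation=cv2.INTER_CUBIC)]
P=[(-90,120,12),(-90,-140,12),(50,-140,12),(0,0,190),(0,100,190),(12,0,190),(12,100,190),(-30,-95,130),(-12,50,245),(-12,50,160)]
for x,y,z in P:
    X=[*(M@[x,y]+t),z]; print((x,y,z),np.array(X))
    for im,n,o,f in((B[0],"top",(210,160),7),(B[1],"scene",(220,150),6)):
        u=(proj(n,X)-o+.5)*f; cv2.circle(im,tuple(int(v) for v in u),4,(0,255,255),1)
cv2.imwrite("pics/chk_t.png",B[0]); cv2.imwrite("pics/chk_s.png",B[1])
```

```text
0.16466791319219332 [591.568  21.714] [[ 1.286 -2.237]
 [-2.235  3.946]
 [-2.941  6.396]
 [ 2.386 -6.437]
 [ 0.665 -2.054]
 [-2.741  3.596]
 [ 1.987 -3.728]
 [ 1.594  0.519]]
(-90, 120, 12) [483.114 125.337  12.   ]
(-90, -140, 12) [ 525.735 -131.146   12.   ]
(50, -140, 12) [ 663.841 -108.196   12.   ]
(0, 0, 190) [591.568  21.714 190.   ]
(0, 100, 190) [575.176 120.361 190.   ]
(12, 0, 190) [603.406  23.681 190.   ]
(12, 100, 190) [587.013 122.328 190.   ]
(-30, -95, 130) [577.547 -76.919 130.   ]
(-12, 50, 245) [571.534  69.07  245.   ]
(-12, 50, 160) [571.534  69.07  160.   ]
```

View pics/chk_t.png

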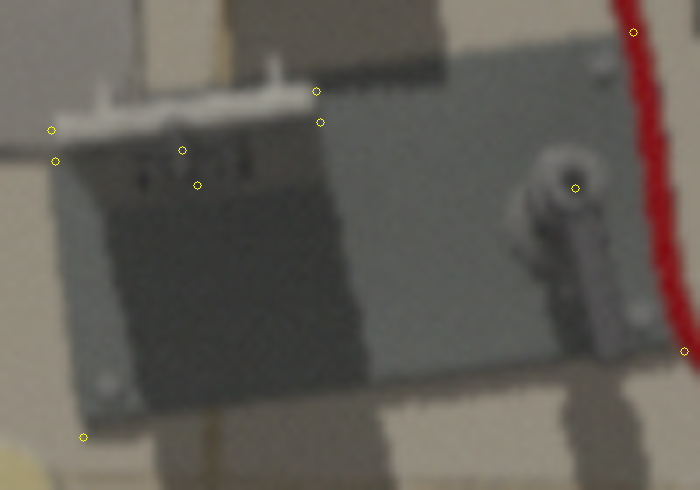

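View pics/chk_s.png

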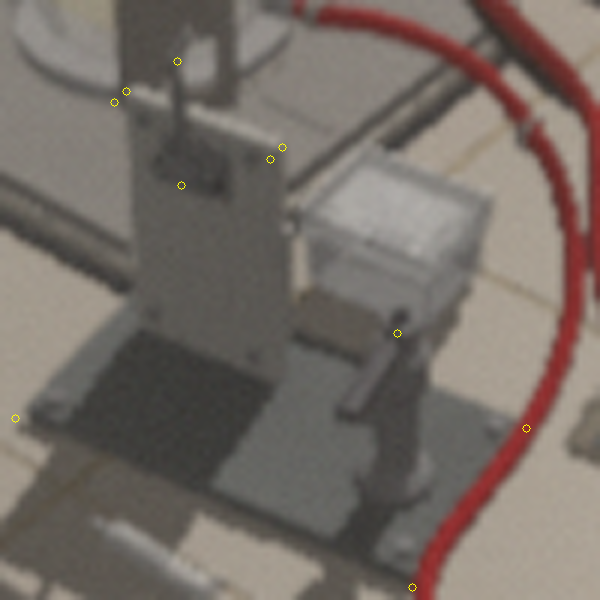

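```bash
cat >> h.py <<'E'
TH=0.165; O=np.array([594.5,22.0])
def S(x,y,z):
    c,s=np.cos(TH),np.sin(TH); return np.array([O[0]+c*x-s*y,O[1]+s*x+c*y,z])
E
python3 - <<'E'
from h import *
P=S(-30-57,-95+22,250); print(P)
go(P,down(TH)); print(down(TH).as_matrix())
E
```

```text
[520.67202325 -64.29849274 250.        ]
pos [249.1078 599.6013 216.6273] shift units [-1.011  -1.0179 -0.0645] turn units [-0.0003  0.0002  0.1611] after-turn shift [-1.399   0.3177 -0.0667] |d| 718.0694840251624 F [-0.2998  0.5324 -0.3587] t 0.1
[[-0.1643  0.9864  0.    ]
 [ 0.9864  0.1643  0.    ]
 [ 0.      0.     -1.    ]]
```

Call:
{"api": "jog_arm", "payload": {
  "targets": [
    [1, 0, 0, -0.01, 0, 0, 0.023],
    [1, 0, 0, -0.01, 0, 0, 0.023],
    [1, 0, 0, -0.01, 0, 0, 0.023],
    [1, 0, 0, -0.01, 0, 0, 0.023],
    [1, 0, 0, -0.01, 0, 0, 0.023],
    [1, 0, 0, -0.01, 0, 0, 0.023],
    [1, 0, 0, -0.01, 0, 0, 0.023],
    [1, -0.07, 0.016, 0, 0, 0, 0],
    [1, -0.07, 0.016, 0, 0, 0, 0],
    [1, -0.07, 0.016, 0, 0, 0, 0]
  ]
}}

```text
time_s: 1.1
tcp_pos: [290.4, 499.2, 252.0]
ee_rot: [0.646, 0.763, -0.001, 0.0]
force: [0.6, -0.8, -0.1]
gripper_width: 17.5
finger_force: 0.0
```

Call:
{"api": "jog_arm", "payload": {
  "targets": [
    [1, -0.07, 0.016, 0, 0, 0, 0],
    [1, -0.07, 0.016, 0, 0, 0, 0],
    [1, -0.07, 0.016, 0, 0, 0, 0],
    [1, -0.07, 0.016, 0, 0, 0, 0],
    [1, -0.07, 0.016, 0, 0, 0, 0],
    [1, -0.07, 0.016, 0, 0, 0, 0],
    [1, -0.07, 0.016, 0, 0, 0, 0],
    [1, -0.07, 0.016, 0, 0, 0, 0],
    [1, -0.07, 0.016, 0, 0, 0, 0],
    [1, -0.07, 0.016, 0, 0, 0, 0]
  ]
}}

```text
time_s: 2.1
tcp_pos: [426.9, 167.1, 252.4]
ee_rot: [0.646, 0.763, -0.0, -0.0]
force: [0.3, -0.0, 0.5]
gripper_width: 0.7
finger_force: 0.0
```

Run:
```python
from h import *
go(S(-87,-73,250),down(TH)); print(manip.state()["gripper_width"])
```

```text
pos [426.9141 167.1493 252.4458] shift units [-0.4875  0.1086  0.0049] turn units [-0.0001  0.      0.0001] after-turn shift [-0.4874  0.1089  0.0049] |d| 249.7291203995237 F [ 0.2768 -0.0116  0.4805] t 2.1
0.6574146587151334
```

Call:
{"api": "jog_arm", "payload": {
  "targets": [
    [1, -0.07, 0.016, 0, 0, 0, 0],
    [1, -0.07, 0.016, 0, 0, 0, 0],
    [1, -0.07, 0.016, 0, 0, 0, 0],
    [1, -0.07, 0.016, 0, 0, 0, 0],
    [1, -0.07, 0.016, 0, 0, 0, 0],
    [1, -0.07, 0.016, 0, 0, 0, 0],
    [1, -0.02, 0.004, 0, 0, 0, 0],
    [1, 0, 0, 0, 0, 0, 0],
    [1, 0, 0, 0, 0, 0, 0]
  ]
}}

```text
time_s: 3.0
tcp_pos: [511.9, -38.5, 252.2]
ee_rot: [0.646, 0.764, 0.0, -0.001]
force: [0.2, 0.5, -0.1]
gripper_width: 0.4
finger_force: 0.0
```

Run:
```python
from h import *
import cv2
go(S(-87,-73,250),down(TH))
a=manip.get_image("top")[150:260,200:400]; b=manip.get_image("scene")[130:280,230:390]
im=np.vstack([cv2.resize(a,(500,275)),cv2.resize(b,(320,300))[:, :].copy() if 0 else cv2.copyMakeBorder(cv2.resize(b,(340,319)),0,0,0,160,cv2.BORDER_CONSTANT)])
cv2.imwrite("pics/pre.png",im)
```

```text
pos [511.8823 -38.4623 252.2162] shift units [-0.0539  0.0087  0.0043] turn units [-0.0002 -0.0003  0.0004] after-turn shift [-0.0539  0.0089  0.0044] |d| 27.380298670581812 F [ 0.2056  0.5154 -0.0738] t 3.0
```

Call:
{"api": "jog_arm", "payload": {
  "targets": [
    [1, -0.054, 0.009, 0, 0, 0, 0],
    [1, 0, 0, 0.05, 0, 0, 0],
    [1, 0, 0, 0.05, 0, 0, 0],
    [1, 0, 0, 0.05, 0, 0, 0],
    [1, 0, 0, 0.05, 0, 0, 0],
    [1, 0, 0, 0.022, 0, 0, 0],
    [1, 0, 0, 0, 0, 0, 0]
  ]
}}

```text
time_s: 3.8
tcp_pos: [520.3, -64.6, 140.5]
ee_rot: [0.646, 0.764, -0.001, -0.002]
force: [0.4, -0.7, 0.1]
gripper_width: 0.4
finger_force: 0.0
```

Run:
```python
from h import *
def c(ph,r=55,g=0):
    d=np.array([-np.cos(ph),-np.sin(ph)]); n=np.array([np.sin(ph),-np.cos(ph)])
    h=7.5*abs(n[1])+17.5*abs(n[0])
    q=r*d-(7+h+g)*n; return S(-30+q[0],-95+q[1],141)
Q=[c(p) for p in (0.08,.25,.5,.75,1.0,1.2,1.35,1.5,1.571,1.62)]
p=manip.state()["tcp_pos"]; r=R.from_quat(manip.state()["ee_rot"])
np.set_printoptions(precision=4,suppress=True)
print(p,manip.state()["force"])
for q in Q:
    print(q, r.inv().apply(q-p)/500); p=q
```

```text
[520.2955 -64.593  140.4819] [ 0.355  -0.7265  0.1172]
[523.3034 -74.5774 141.    ] [-0.0207  0.0026 -0.0011]
[522.6821 -81.7949 141.    ] [-0.014  -0.0036 -0.    ]
[523.6731 -93.2856 141.    ] [-0.023  -0.0019 -0.    ]
[ 527.6215 -105.3394  141.    ] [-0.0251  0.0038 -0.    ]
[ 535.1156 -116.9948  141.    ] [-0.0255  0.0109 -0.0001]
[ 543.7932 -125.1579  141.    ] [-0.019   0.0144 -0.0001]
[ 551.7665 -130.1175  141.    ] [-0.0124  0.0141 -0.0001]
[ 560.8091 -133.7438  141.    ] [-0.0102  0.0166 -0.0001]
[ 565.3884 -134.9178  141.    ] [-0.0038  0.0086 -0.    ]
[ 567.9229 -135.6622  141.    ] [-0.0023  0.0047 -0.    ]
```

Call:
{"api": "jog_arm", "payload": {
  "targets": [
    [1, -0.01, 0.001, 0, 0, 0, 0],
    [1, -0.01, 0.001, 0, 0, 0, 0],
    [1, -0.014, -0.0036, 0, 0, 0, 0],
    [1, -0.0115, -0.001, 0, 0, 0, 0],
    [1, -0.0115, -0.001, 0, 0, 0, 0],
    [1, -0.0125, 0.002, 0, 0, 0, 0],
    [1, -0.0125, 0.002, 0, 0, 0, 0],
    [1, -0.0128, 0.0055, 0, 0, 0, 0],
    [1, -0.0128, 0.0055, 0, 0, 0, 0],
    [1, 0, 0, 0, 0, 0, 0]
  ]
}}

```text
time_s: 4.8
tcp_pos: [536.5, -119.5, 141.7]
ee_rot: [0.647, 0.763, -0.0, 0.001]
force: [-0.1, 0.0, -0.4]
gripper_width: 0.5
finger_force: 0.0
```

Call:
{"api": "jog_arm", "payload": {
  "targets": [
    [1, -0.0095, 0.007, 0, 0, 0, 0],
    [1, -0.0095, 0.007, 0, 0, 0, 0],
    [1, -0.006, 0.007, 0, 0, 0, 0],
    [1, -0.006, 0.007, 0, 0, 0, 0],
    [1, 0, 0, 0, 0, 0, 0]
  ]
}}

```text
time_s: 5.3
tcp_pos: [552.8, -131.6, 141.6]
ee_rot: [0.646, 0.763, -0.0, 0.0]
force: [0.2, 0.5, 1.1]
gripper_width: 0.4
finger_force: 0.0
```

Run:
```python
from h import *
import cv2
s=manip.state(); r=R.from_quat(s["ee_rot"])
print(s["tcp_pos"],"toolF",r.inv().apply(s["force"]),s["time_s"])
a=manip.get_image("top")[165:250,240:320]
b=manip.get_image("scene")[170:260,240:330]
cv2.imwrite("pics/lev1.png",np.hstack([cv2.resize(a,(400,425),interpolation=2),cv2.resize(b,(400,425),interpolation=2)]))
go(S(-30-24.5,-95-55,141))
```

```text
[ 552.79687178 -131.57008592  141.61813919] toolF [ 0.46494432  0.27926838 -1.13777952] 5.3
pos [ 552.1372 -131.0932  141.5463] shift units [-0.0119  0.0249  0.0011] turn units [0. 0. 0.] after-turn shift [-0.0119  0.0249  0.0011] |d| 13.79201953229858 F [-0.0077 -0.3092 -0.4849] t 5.4
```

View pics/lev1.png

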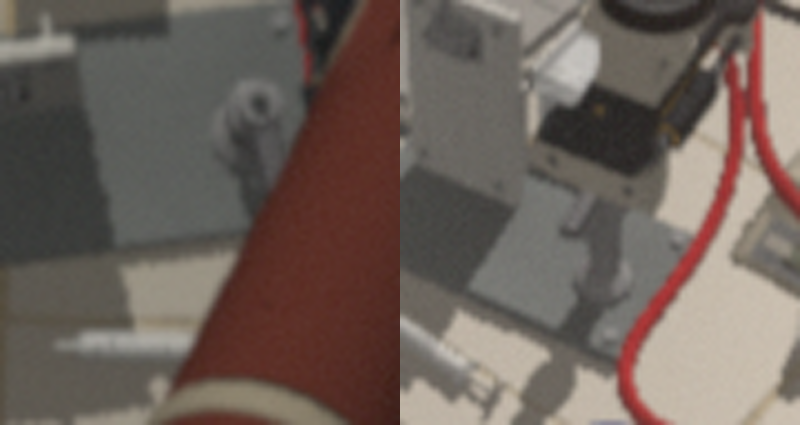

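Run:
```python
from h import *
s=manip.state(); r=R.from_quat(s["ee_rot"]); np.set_printoptions(precision=1,suppress=True)
f=lambda X:(proj("scene",X)-[240,170])*[4.444,4.722]+[400,0]
for nm,X in dict(tcp=s["tcp_pos"],tip=s["tcp_pos"]+r.apply([0,0,25]),body=s["tcp_pos"]-r.apply([0,0,59]),axis=S(-30,-95,130),open=S(-100,-101,130),nozz=S(-80,-95,98),shut=S(-30,-165,130)).items(): print(nm,X,f(X))
```

```text
tcp [ 552.1 -131.1  141.5] [643.4 209.3]
tip [ 552.1 -131.1  116.5] [641.9 236.5]
body [ 552.2 -131.1  200.5] [647.1 142.2]
axis [580.5 -76.6 130. ] [605.4 163.4]
open [512.4 -94.1 130. ] [565.7 229.6]
nozz [531.2 -84.8  98. ] [571.2 242.2]
shut [ 592.  -145.7  130. ] [693.1 199.1]
```

Call:
{"api": "jog_arm", "payload": {
  "targets": [
    [1, 0, -0.06, 0, 0, 0, 0],
    [1, 0, -0.06, -0.08, 0, 0, 0],
    [1, 0, -0.06, -0.08, 0, 0, 0],
    [1, 0, 0, -0.09, 0, 0, 0],
    [1, 0, 0, -0.09, 0, 0, 0],
    [1, 0, 0, 0, 0, 0, 0]
  ]
}}

```text
time_s: 6.0
tcp_pos: [466.2, -147.6, 317.8]
ee_rot: [0.646, 0.763, 0.003, 0.006]
force: [0.2, -1.0, -0.8]
gripper_width: 0.4
finger_force: 0.0
```

Run:
```python
from h import *
import cv2
a=manip.get_image("top")[165:250,240:320]
b=manip.get_image("scene")[170:260,240:330]
cv2.imwrite("pics/lev2.png",np.hstack([cv2.resize(a,(400,425),interpolation=2),cv2.resize(b,(400,425),interpolation=2)]))
```

```text
(no output)
```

View pics/lev2.png

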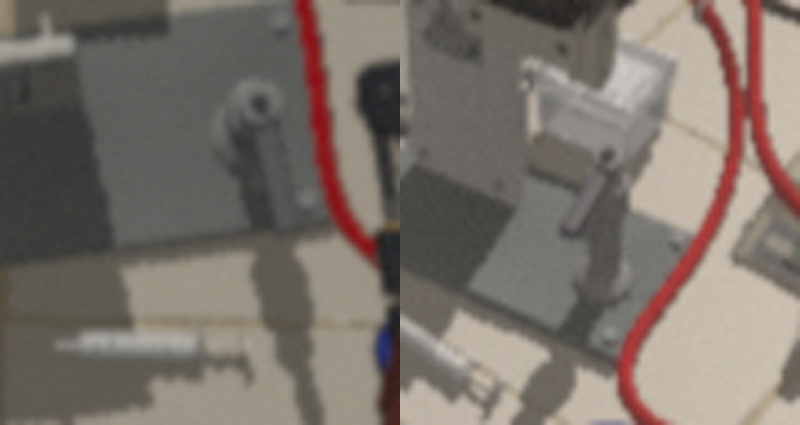

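Run:
```python
import cv2,numpy as np
a=cv2.imread("pics/lev1.png").astype(int);b=cv2.imread("pics/lev2.png").astype(int)
d=np.abs(a-b).sum(2)
for y in range(120,290,8): print(y,' '.join(f"{d[y,x]:3d}" for x in range(540,740,10)))
```

```text
120  66 234 287 296 284 271 279 307 314 303 281 277 251 306 354 414 199   1   8   9
128 196 258 301 293 302 293 294 280 291 276 283 280 258 346 369 346  31   7   5   7
136 134 199 253 274 306 299 293 285 285 266 289 219 242 360 383 141   3   2   9   9
144  20 114 160 206 260 292 293 262 286 263 251 228 322 338 285  23   9   4   5   5
152  15  29  45 121 170 211 216 122 281 239 190 266 350 153  74   1   1   1   7   4
160   3  75  15  22  46 118 142 164 253 207 168 266 305  76   2   0   7   3   8   1
168  17   7  12   2   5  25   8 133 151 184 184 314 271  78   1   6   2   1   1   5
176   1  23  23   4   8  18  18  62  52 164 189 279 254  64   6  12  12   2   5  10
184   1   4   1  18  26  13  19  55  18 118 251 264 251  44   4   5   4  11   8   5
192   1   6   2  14   5  16  27  45  37 211 258 268 227   8   6   5   6   6   5  12
200   5   4   3   3   5   3   6  17  51 153 256 265 180   2   2   2   5   1   9   2
208   4   7   1   7  10   2  13   5   7 105 208 264  75   4   6   3   9   2   6   2
216   3   2   4   3   6   7   2   3   1   2  23 124   2   1  11   3   3   4   2   2
224   8   4   8   3   4   5   6   1   2   8   3  15   9   3   4   2   1  10   6  10
232   6   7   4  11   1   8   1   5   4   9   3   3   2   5   5   3   6   3   2   2
240   3   3   3  12   0   5  10   7   5   6   5   2   5   6   8  11   2   8   3   9
248   7   3   5   3   3   6   4  11   2   3   8   3   3   4   5   5   2   3   3   3
256   1   0   9   4   9   2   8   9  10   6   8   3   1   2   5  10   3   0   5  11
264   9   3   1   4   4   3   7   8   8   6   8   3   6   4   4   2   3   4   3   5
272   2   4   6  12   2   5   3  12   3   8   8   2   1   6   4   2  12   6  11   2
280   3   3   8   4   6   2   9   3  12   2   9   2  10   7   2   6  14   5   2   6
288   3   3   3   5   5   3   2   1   2   1   7   4   7   3   2   4   2   6   3  16
```

Run:
```python
from h import *
go(S(-30-55,-95-4.4,145),down(TH))
```

```text
pos [ 463.5171 -145.8746  312.5031] shift units [0.0893 0.1429 0.3353] turn units [0.0004 0.     0.0001] after-turn shift [0.0894 0.1436 0.335 ] |d| 187.63173273051973 F [-0.3903  1.3262 -0.6548] t 6.1
```

Call:
{"api": "jog_arm", "payload": {
  "targets": [
    [1, 0.045, 0.071, 0, 0, 0, 0],
    [1, 0.045, 0.071, 0, 0, 0, 0],
    [1, 0, 0, 0.08, 0, 0, 0],
    [1, 0, 0, 0.08, 0, 0, 0],
    [1, 0, 0, 0.08, 0, 0, 0],
    [1, 0, 0, 0.06, 0, 0, 0],
    [1, 0, 0, 0.03, 0, 0, 0],
    [1, 0, 0, 0, 0, 0, 0],
    [1, 0, 0, 0, 0, 0, 0]
  ]
}}

```text
time_s: 7.0
tcp_pos: [525.3, -89.8, 145.8]
ee_rot: [0.646, 0.763, -0.001, -0.001]
force: [-0.7, -0.4, 0.2]
gripper_width: 0.4
finger_force: 0.0
```

Call:
{"api": "jog_arm", "payload": {
  "targets": [
    [1, 0, 0, 0.004, 0, 0, 0],
    [1, 0, 0, 0.004, 0, 0, 0],
    [1, 0, 0, 0, 0, 0, 0]
  ]
}}

```text
time_s: 7.3
tcp_pos: [526.2, -89.9, 143.1]
ee_rot: [0.646, 0.763, 0.0, 0.0]
force: [0.0, -0.5, 0.2]
gripper_width: 0.6
finger_force: 0.0
```

Call:
{"api": "jog_arm", "payload": {
  "targets": [
    [1, 0, 0, 0.004, 0, 0, 0],
    [1, 0, 0, 0.004, 0, 0, 0],
    [1, 0, 0, 0, 0, 0, 0]
  ]
}}

```text
time_s: 7.6
tcp_pos: [525.8, -89.9, 138.5]
ee_rot: [0.646, 0.763, -0.0, -0.0]
force: [0.4, 0.1, 0.4]
gripper_width: 0.6
finger_force: 0.0
```

Call:
{"api": "jog_arm", "payload": {
  "targets": [
    [1, 0, 0, 0.004, 0, 0, 0],
    [1, 0, 0, 0.004, 0, 0, 0],
    [1, 0, 0, 0, 0, 0, 0]
  ]
}}

```text
time_s: 7.9
tcp_pos: [525.8, -89.9, 134.3]
ee_rot: [0.646, 0.763, -0.0, -0.0]
force: [0.7, 0.5, 0.1]
gripper_width: 0.5
finger_force: 0.0
```

Call:
{"api": "jog_arm", "payload": {
  "targets": [
    [1, 0, 0, 0.004, 0, 0, 0],
    [1, 0, 0, 0.004, 0, 0, 0],
    [1, 0, 0, 0, 0, 0, 0]
  ]
}}

```text
time_s: 8.2
tcp_pos: [525.8, -89.9, 130.3]
ee_rot: [0.646, 0.763, -0.0, -0.0]
force: [0.3, -0.7, -0.1]
gripper_width: 0.4
finger_force: 0.0
```

Run:
```python
from h import *
import cv2
b=manip.get_image("scene"); cv2.imwrite("pics/full3.png",b)
c=cv2.resize(b[150:240,240:330],(700,600),interpolation=2)
s=manip.state(); r=R.from_quat(s["ee_rot"])
f=lambda X:(proj("scene",X)-[239.5,149.5])*[700/90,600/90]
for X,col in((s["tcp_pos"],(0,255,255)),(s["tcp_pos"]+r.apply([0,0,25]),(0,0,255)),(S(-30,-95,130),(0,255,0)),(S(-103,-99,130),(0,255,0))):
    u=f(X); print(u); cv2.circle(c,tuple(int(v) for v in u),4,col,1)
cv2.imwrite("pics/v3.png",c)
```

```text
[306.62484631 440.45750573]
[305.54071004 478.45670661]
[363.39761129 367.30914579]
[285.78385606 463.31019196]
```

View pics/v3.png

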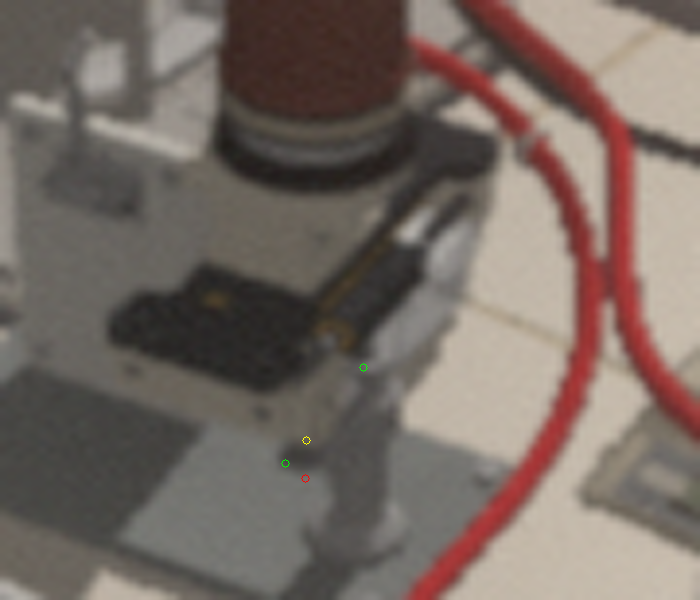

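Run:
```python
from h import *
import cv2
np.set_printoptions(precision=1,suppress=True)
print("lever end tri",tri((278.3,217.8),(297,208.8)),tri((277.5,217.5),(297,209.6)))
print("axis tri",tri((287,205-0.5),(291.6,185.5)))
l=cv2.imread("pics/lev2.png").astype(int)
s0=cv2.imread("pics/scene0.png")[170:260,240:330]; t0=cv2.imread("pics/top0.png")[165:250,240:320]
d=np.abs(cv2.resize(t0,(400,425),interpolation=2).astype(int)-l[:,:400]).sum(2)
print("top");
for y in range(80,320,10): print(y,' '.join(f"{v:3d}" for v in d[y,200:340:8]))
d=np.abs(cv2.resize(s0,(400,425),interpolation=2).astype(int)-l[:,400:]).sum(2)
print("scene")
for y in range(130,340,10): print(y,' '.join(f"{v:3d}" for v in d[y,140:290:8]))
```

```text
lever end tri (array([517.3, -92.9, 129. ]), np.float64(2.1673840150457813)) (array([514.5, -92.4, 132.1]), np.float64(1.3431912321813946))
axis tri (array([581.1, -77.6, 130.2]), np.float64(2.746876205312126))
top
80  20  15  17  24  13  16  23  20  16  18  18  14  20  20  11  10  25  26
90  10  17  17  14  20  25  16  22  23  22  20  18  18  12  13  17  14  26
100  16  14  20  16  17  17  17   9  10  20  24  14  13  16   8  16  22  25
110  16  16  19  23  12  19  22  12  14  23  25  13  18  17  13  10  15  25
120  17  15  17  14  24  14  14  15  16  11  13  16  15  20  10  10  17  24
130  18  23  24  15  10   9   6  12  11  13  16  19  20  10  14  14  10  21
140  18  19  18  17  18  14   9  11  14  25   7  17  17  15  19   7  16  25
150  16  20  10  15  14   6  14  10  14  14  22   1  21   7   9  23  24  22
160  11  14  16  14  17   9  15  13  15  15  16  18  18  19  15  15   9  19
170  18  20  16  14  10  13  10  13  15  15  21  10  14  18  13   5  12  13
180  18  20  23  23  19  11  14  10   9  14  14  18  16  18  25  15  21  13
190  18  18  15  18  13  13  10  17   9  12  20  17
[... 1922 characters left out ...]
  49  45  41  40  32  41  40  56  48  54  41  56  50  42  49
260  48  54  45  61  50  58  45  37  36  41  51  46  52  57  54  51  55  52  43
270  43  62  51  50  54  54  30  35  40  38  50  57  61  48  56  49  52  40  54
280  57  56  52  58  54  52  37  35  38  37  58  54  46  53  58  58  34  35  44
290  58  48  54  56  49  31  37  41  33  51  59  45  53  49  44  56  35  47  79
300  64  48  49  51  50  34  40  26  44  39  46  52  52  52  40  51  46  60  84
310  60  43  54  51  41  37  27  31  43  44  53  47  51  48  33  42  70  85  78
320  45  53  53  36  48  38  31  45  53  57  53  52  54  48  37  60  76  77  85
330  35  28  43  30  25  46  37  51  56  55  57  56  40  42  63  79  81  75  75
```

Call:
{"api": "jog_arm", "payload": {
  "targets": [
    [1, 0, 0, 0.004, 0, 0, 0],
    [1, 0, 0, 0.004, 0, 0, 0],
    [1, 0, 0, 0, 0, 0, 0]
  ]
}}

```text
time_s: 8.55
tcp_pos: [526.2, -90.1, 128.8]
ee_rot: [0.646, 0.763, 0.001, 0.0]
force: [-3.7, 0.6, 13.8]
gripper_width: 0.7
finger_force: 6.5
```

Call:
{"api": "jog_arm", "payload": {
  "targets": [
    [1, 0, 0, 0.004, 0, 0, 0],
    [1, 0, 0, 0.004, 0, 0, 0],
    [1, 0, 0, 0, 0, 0, 0]
  ]
}}

```text
time_s: 8.85
tcp_pos: [526.6, -91.2, 127.9]
ee_rot: [0.646, 0.763, 0.001, 0.001]
force: [-8.2, 1.4, 31.4]
gripper_width: 0.4
finger_force: 15.8
```

Call:
{"api": "jog_arm", "payload": {
  "targets": [
    [1, 0, 0, 0.004, 0, 0, 0],
    [1, 0, 0, 0.004, 0, 0, 0],
    [1, 0, 0, 0, 0, 0, 0]
  ]
}}

```text
time_s: 9.15
tcp_pos: [527.1, -92.6, 127.0]
ee_rot: [0.647, 0.763, 0.002, 0.002]
force: [-14.2, 0.9, 49.3]
gripper_width: 0.5
finger_force: 24.9
```

Call:
{"api": "jog_arm", "payload": {
  "targets": [
    [1, 0, 0, -0.03, 0, 0, 0],
    [1, 0, 0, -0.03, 0, 0, 0],
    [1, -0.0, 0, 0, 0, 0, 0],
    [1, 0, 0, 0, 0, 0, 0]
  ]
}}

```text
time_s: 9.55
tcp_pos: [525.9, -89.8, 148.4]
ee_rot: [0.646, 0.763, 0.0, -0.0]
force: [-1.0, -0.3, -0.6]
gripper_width: 0.5
finger_force: 0.0
```

Run:
```python
from h import *
import cv2
go(S(-87,-73,118),down(TH))
np.set_printoptions(precision=1,suppress=True)
b=manip.get_image("scene"); cv2.imwrite("pics/full4.png",b)
d=np.abs(b.astype(int)-cv2.imread("pics/full3.png").astype(int)).sum(2)
```

```text
pos [525.9051 -89.7756 148.3702] shift units [ 0.052  -0.0019  0.0607] turn units [-0.     -0.      0.0001] after-turn shift [ 0.052  -0.002   0.0607] |d| 39.98520839784699 F [-0.9875 -0.2587 -0.5871] t 9.55
```

Call:
{"api": "jog_arm", "payload": {
  "targets": [
    [1, 0.052, -0.002, 0, 0, 0, 0],
    [1, 0, 0, 0, 0, 0, 0],
    [1, 0, 0, 0.03, 0, 0, 0],
    [1, 0, 0, 0.03, 0, 0, 0],
    [1, 0, 0, 0, 0, 0, 0],
    [1, -0.01, 0.0005, 0, 0, 0, 0],
    [1, -0.01, 0.0005, 0, 0, 0, 0],
    [1, -0.01, -0.0025, 0, 0, 0, 0],
    [1, 0, 0, 0, 0, 0, 0]
  ]
}}

```text
time_s: 10.5
tcp_pos: [523.1, -79.4, 119.1]
ee_rot: [0.646, 0.763, 0.001, 0.0]
force: [1.5, 1.9, -0.3]
gripper_width: 0.2
finger_force: 0.6
```

Call:
{"api": "jog_arm", "payload": {
  "targets": [
    [1, -0.009, -0.002, 0, 0, 0, 0],
    [1, -0.0115, -0.001, 0, 0, 0, 0],
    [1, -0.0115, -0.001, 0, 0, 0, 0],
    [1, -0.0125, 0.002, 0, 0, 0, 0],
    [1, -0.0125, 0.002, 0, 0, 0, 0],
    [1, -0.0128, 0.0055, 0, 0, 0, 0],
    [1, -0.0128, 0.0055, 0, 0, 0, 0],
    [1, 0, 0, 0, 0, 0, 0]
  ]
}}

```text
time_s: 11.3
tcp_pos: [534.8, -121.5, 118.5]
ee_rot: [0.647, 0.762, -0.001, 0.001]
force: [-0.9, 0.5, 0.6]
gripper_width: 0.4
finger_force: 0.5
```

Call:
{"api": "jog_arm", "payload": {
  "targets": [
    [1, -0.0095, 0.007, 0, 0, 0, 0],
    [1, -0.0095, 0.007, 0, 0, 0, 0],
    [1, -0.006, 0.007, 0, 0, 0, 0],
    [1, -0.004, 0.006, 0, 0, 0, 0],
    [1, 0, 0, 0, 0, 0, 0]
  ]
}}

```text
time_s: 11.8
tcp_pos: [551.0, -131.9, 118.6]
ee_rot: [0.646, 0.763, -0.0, 0.001]
force: [-1.2, 0.3, -0.2]
gripper_width: 0.7
finger_force: 0.6
```

Run:
```python
from h import *
s=manip.state(); r=R.from_quat(s["ee_rot"]); print(r.inv().apply(s["force"]))
go(S(-30-24.5,-95-55,118))
```

```text
[ 0.48348331 -1.14022786  0.18150624]
pos [ 551.0358 -131.9163  118.6366] shift units [-0.0106  0.0273  0.0013] turn units [0. 0. 0.] after-turn shift [-0.0106  0.0273  0.0013] |d| 14.666052706129133 F [-1.2041  0.2891 -0.1827] t 11.8
```

Call:
{"api": "jog_arm", "payload": {
  "targets": [
    [1, -0.004, 0.006, 0, 0, 0, 0],
    [1, -0.004, 0.006, 0, 0, 0, 0],
    [1, -0.002, 0.006, 0, 0, 0, 0],
    [1, 0, 0.003, 0, 0, 0, 0],
    [1, 0, 0, 0, 0, 0, 0]
  ]
}}

```text
time_s: 12.3
tcp_pos: [561.9, -135.0, 118.7]
ee_rot: [0.646, 0.763, -0.0, 0.001]
force: [-2.0, 0.3, -0.2]
gripper_width: 0.4
finger_force: 0.8
```

Call:
{"api": "jog_arm", "payload": {
  "targets": [
    [1, 0, 0.004, 0, 0, 0, 0],
    [1, 0, 0, 0, 0, 0, 0]
  ]
}}

```text
time_s: 12.5
tcp_pos: [563.7, -135.0, 118.7]
ee_rot: [0.646, 0.763, -0.0, 0.001]
force: [-2.2, -0.2, -0.2]
gripper_width: 0.5
finger_force: 1.0
```

Call:
{"api": "jog_arm", "payload": {
  "targets": [
    [1, 0, 0.003, 0, 0, 0, 0],
    [1, 0, 0, 0, 0, 0, 0]
  ]
}}

```text
time_s: 12.7
tcp_pos: [565.1, -134.8, 118.7]
ee_rot: [0.646, 0.763, -0.0, 0.001]
force: [-2.1, -1.5, 0.0]
gripper_width: 0.5
finger_force: 1.1
```

Call:
{"api": "jog_arm", "payload": {
  "targets": [
    [1, 0, 0.003, 0, 0, 0, 0],
    [1, 0, 0, 0, 0, 0, 0]
  ]
}}

```text
time_s: 12.9
tcp_pos: [566.7, -134.5, 118.7]
ee_rot: [0.646, 0.763, -0.0, 0.001]
force: [-1.9, -2.0, -0.4]
gripper_width: 0.7
finger_force: 1.2
```

Call:
{"api": "jog_arm", "payload": {
  "targets": [
    [1, 0, 0.003, 0, 0, 0, 0],
    [1, 0, 0, 0, 0, 0, 0]
  ]
}}

```text
time_s: 13.1
tcp_pos: [568.3, -133.9, 118.8]
ee_rot: [0.646, 0.763, -0.0, 0.0]
force: [-2.0, -3.0, -0.7]
gripper_width: 0.3
finger_force: 1.2
```

Call:
{"api": "jog_arm", "payload": {
  "targets": [
    [1, 0, 0.002, 0, 0, 0, 0],
    [1, 0, 0, 0, 0, 0, 0]
  ]
}}

```text
time_s: 13.3
tcp_pos: [569.2, -133.5, 118.8]
ee_rot: [0.646, 0.763, -0.0, 0.0]
force: [-3.0, -2.0, -0.0]
gripper_width: 0.2
finger_force: 1.3
```

Call:
{"api": "jog_arm", "payload": {
  "targets": [
    [1, 0, 0.003, 0, 0, 0, 0],
    [1, 0, 0, 0, 0, 0, 0]
  ]
}}

```text
time_s: 13.5
tcp_pos: [569.7, -133.4, 118.7]
ee_rot: [0.646, 0.763, -0.001, -0.001]
force: [-4.1, -3.0, 1.4]
gripper_width: 0.5
finger_force: 2.3
```

Call:
{"api": "jog_arm", "payload": {
  "targets": [
    [1, 0, 0.002, 0, 0, 0, 0],
    [1, 0, 0, 0, 0, 0, 0]
  ]
}}

```text
time_s: 13.7
tcp_pos: [569.8, -133.4, 118.6]
ee_rot: [0.647, 0.763, -0.001, -0.001]
force: [-5.6, -2.3, 2.0]
gripper_width: 0.3
finger_force: 3.1
```

Call:
{"api": "jog_arm", "payload": {
  "targets": [
    [1, 0, 0.002, 0, 0, 0, 0],
    [1, 0, 0, 0, 0, 0, 0]
  ]
}}

```text
time_s: 13.9
tcp_pos: [569.9, -133.4, 118.6]
ee_rot: [0.647, 0.763, -0.002, -0.002]
force: [-6.5, -3.2, 4.0]
gripper_width: 0.5
finger_force: 3.8
```

Call:
{"api": "jog_arm", "payload": {
  "targets": [
    [1, 0, -0.06, 0, 0, 0, 0],
    [1, 0, -0.06, 0, 0, 0, 0],
    [1, 0.03, -0.05, -0.08, 0, 0, 0],
    [1, 0.03, -0.03, -0.09, 0, 0, 0],
    [1, 0.03, 0, -0.09, 0, 0, 0],
    [1, 0.03, 0, -0.09, 0, 0, 0],
    [1, 0, 0, 0, 0, 0, 0]
  ]
}}

```text
time_s: 14.6
tcp_pos: [469.1, -87.0, 300.2]
ee_rot: [0.644, 0.765, 0.006, 0.006]
force: [0.6, -0.1, 0.4]
gripper_width: 0.4
finger_force: 0.0
```

Run:
```python
from h import *
import cv2
np.set_printoptions(precision=1,suppress=True)
for a,b in (((250,168),(203,145)),((238,110),(172,112)),((262,110),(205,145)),((250,200),(147/4+200,128/4+150))): print(a,b,tri(a,b))
s=manip.state();print(s["tcp_pos"],s["time_s"])
a=manip.get_image("top"); cv2.imwrite("pics/top5.png",a); b=manip.get_image("scene"); cv2.imwrite("pics/scene5.png",b)
cv2.imwrite("pics/v5.png",np.hstack([cv2.resize(cv2.imread("pics/top0.png")[60:200,90:270],(400,311),interpolation=2),cv2.resize(cv2.imread("pics/scene0.png")[40:200,200:320],(233,311),interpolation=2),cv2.resize(a[165:250,240:320],(160,311),interpolation=2)]))
d=np.abs(a.astype(int)-cv2.imread("pics/top0.png").astype(int)).sum(2)[180:235:3,275:345:3]
for r in d: print(' '.join(f"{v:3d}" for v in r))
```

```text
(250, 168) (203, 145) (array([700.4, 180.7,  79.4]), np.float64(4.446761361865926))
(238, 110) (172, 112) (array([718.5, 230.8, 300.6]), np.float64(24.388057809523048))
(262, 110) (205, 145) (array([647.2, 110.4, 373.2]), np.float64(50.723227485219475))
(250, 200) (236.75, 182.0) (array([595.2,  84.4,  48. ]), np.float64(12.868605721898499))
[469.1 -87.  300.2] 14.6
  7   4  76 131 136 148 142 140 121 122 158 293 286 275  71  17  17  17  19  18  16   7  15  18
  9  16  86 137 156 186 187 170 123  59 141 278 289 279 143  14  17  21  19  13  14  12   6  13
 11   9  60 166 159 121 105 139  36  38  90 247 285 153   5  18  19  18  18  14  23  13   8  18
 14   9  18 181 117 112 102  60  59  32  45 245 252 185  89  21  10  13  21  21  15  19  10  12
 11   6  11  73  46  57 135  17  83  64  53 258 235 234 245 229 202 106  22   4  16  14  22  14
 11   6  17  26  57  64 132  81  93  74  81 240 237 234 237 243 241 241 254 203 114  80 146  66
 14  13  13   8  48  75  85  42  90  70  78 222 242 239 229 241 235 243 232 238 241 247 214 249
  9   8  17  13 115  98  10  61  94  90  72 135 230 228 229
[... 392 characters left out ...]
 245 237 235 266 162  66  84
 10  16   8 191 302 137  80  76 167 233 213 225 207  46  63 129 169 171 177 106 124  91  29 152
 18  18  17 184 274 128  72  73  78 209 201 224 232 202 125  47  72  69  67  58 122 148 191 239
 21  21  16  82 242 200  84  73  87 189 205 207 225 231 227 216 221 218 230 271 258 207 194 235
 20  18  14  13 254 232  79  79 104 135 210 202 211 239 233 220 181 205 240 262 229 214 201 253
 12  16  16  24 222 212  76  74  79 119 206 226 213 217 154 113 119 119 112 234 228 210 203 274
 18  23  17  98 252 255 199  74  74 189 217 196 204 177 117 117 111 118 115 103 203 204 192 232
 19  18  14 190 258 290 255  76  78 130 217 214 227 137 120 112 118 111 115 110 236 218 211  98
```

View pics/v5.png

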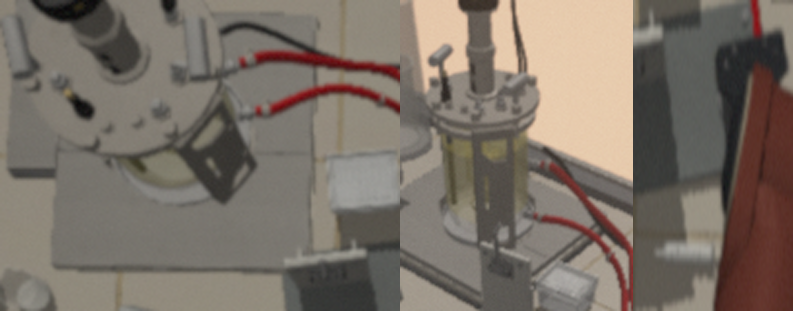

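Run:
```python
from h import *
print(S(30,50,300)); go(S(30,50,300),down(TH))
```

```text
[615.87993411  76.2484877  300.        ]
pos [465.5515 -88.3005 294.8799] shift units [ 0.274   0.3517 -0.0083] turn units [ 0.0008 -0.0001  0.0006] after-turn shift [ 0.2752  0.3506 -0.0102] |d| 222.93770908103977 F [ 0.5663 -0.8638 -0.4299] t 14.7
```

Call:
{"api": "jog_arm", "payload": {
  "targets": [
    [1, 0.045, 0.058, -0.002, 0, 0, 0],
    [1, 0.046, 0.058, -0.002, 0, 0, 0.0],
    [1, 0.046, 0.058, -0.002, 0, 0, 0],
    [1, 0.046, 0.058, -0.002, 0, 0, 0],
    [1, 0.046, 0.058, -0.002, 0, 0, 0],
    [1, 0.045, 0.06, 0, 0, 0, 0],
    [1, 0, 0, 0, 0, 0, 0],
    [1, 0, 0, 0, 0, 0, 0]
  ]
}}

```text
time_s: 15.5
tcp_pos: [613.7, 74.6, 295.9]
ee_rot: [0.646, 0.764, -0.002, -0.001]
force: [-0.0, -0.5, -0.2]
gripper_width: 0.5
finger_force: 0.0
```

Run:
```python
from h import *
go(S(30,50,225),down(TH))
```

```text
pos [613.6669  74.6118 295.8649] shift units [0.0025 0.0055 0.1417] turn units [-0.0007 -0.      0.0003] after-turn shift [0.0025 0.0049 0.1417] |d| 70.91829390080612 F [-0.0433 -0.4673 -0.2022] t 15.5
```

Call:
{"api": "jog_arm", "payload": {
  "targets": [
    [1, 0.002, 0.005, 0.04, 0, 0, 0],
    [1, 0, 0, 0.02, 0, 0, 0],
    [1, 0, 0, 0.01, 0, 0, 0],
    [1, 0, 0, 0.01, 0, 0, 0],
    [1, 0, 0, 0, 0, 0, 0]
  ]
}}

```text
time_s: 16.0
tcp_pos: [615.9, 75.0, 258.3]
ee_rot: [0.647, 0.763, -0.0, -0.0]
force: [-0.0, 0.1, -0.9]
gripper_width: 0.5
finger_force: 0.0
```

Call:
{"api": "jog_arm", "payload": {
  "targets": [
    [1, 0, 0, 0.02, 0, 0, 0],
    [1, 0, 0, 0.02, 0, 0, 0],
    [1, 0, 0, 0.02, 0, 0, 0],
    [1, 0, 0, 0, 0, 0, 0]
  ]
}}

```text
time_s: 16.4
tcp_pos: [615.0, 75.5, 226.5]
ee_rot: [0.646, 0.763, -0.002, -0.001]
force: [-0.1, -0.3, 0.1]
gripper_width: 0.7
finger_force: 0.0
```

Call:
{"api": "jog_arm", "payload": {
  "targets": [
    [1, 0, -0.008, 0, 0, 0, 0],
    [1, 0, -0.008, 0, 0, 0, 0],
    [1, 0, -0.008, 0, 0, 0, 0],
    [1, 0, 0, 0, 0, 0, 0]
  ]
}}

```text
time_s: 16.8
tcp_pos: [604.0, 73.2, 229.2]
ee_rot: [0.646, 0.763, 0.0, 0.0]
force: [0.9, 1.1, -0.6]
gripper_width: 0.6
finger_force: 0.0
```

Call:
{"api": "jog_arm", "payload": {
  "targets": [
    [1, 0, -0.014, 0, 0, 0, 0],
    [1, 0, -0.014, 0, 0, 0, 0],
    [1, 0, -0.014, 0, 0, 0, 0],
    [1, 0, 0, 0, 0, 0, 0]
  ]
}}

```text
time_s: 17.2
tcp_pos: [582.7, 69.7, 229.0]
ee_rot: [0.646, 0.763, -0.0, -0.0]
force: [-1.0, -0.2, -0.0]
gripper_width: 0.2
finger_force: 0.0
```

Call:
{"api": "jog_arm", "payload": {
  "targets": [
    [1, 0, -0.014, 0, 0, 0, 0],
    [1, 0, -0.014, 0, 0, 0, 0],
    [1, 0, -0.014, 0, 0, 0, 0],
    [1, 0, 0, 0, 0, 0, 0]
  ]
}}

```text
time_s: 17.6
tcp_pos: [561.7, 66.1, 228.9]
ee_rot: [0.646, 0.763, -0.001, -0.001]
force: [-0.4, -0.3, 0.3]
gripper_width: 0.3
finger_force: 0.0
```

Run:
```python
from h import *
go(S(-24.5,50,226),down(TH))
```

```text
pos [561.6908  66.077  228.8809] shift units [0.0023 0.0013 0.0058] turn units [-0.0003 -0.      0.    ] after-turn shift [0.0023 0.0012 0.0058] |d| 3.157765661067003 F [-0.3888 -0.3104  0.2585] t 17.6
```

Run:
```python
from h import *
import cv2
np.set_printoptions(precision=1,suppress=True)
for a in ((250.5,157),(251.6,157),(249.5,165)):
  for b in ((234.6,177.6),(236,178.5)): print(a,b,tri(a,b))
for z in (200,225,245): print(z,proj("scene",S(-12,50,z)),proj("top",S(-12,50,z)))
g=cv2.cvtColor(cv2.imread("pics/scene0.png"),cv2.COLOR_BGR2GRAY)
print("scene0 rows 150-185, cols 236-268")
for y in range(150,186,2): print(y,' '.join(f"{v:3d}" for v in g[y,238:272]))
g=cv2.cvtColor(cv2.imread("pics/top0.png"),cv2.COLOR_BGR2GRAY)
print("top0 cols 222-250")
for y in range(168,192): print(y,' '.join(f"{v:3d}" for v in g[y,218:258]))
```

```text
(250.5, 157) (234.6, 177.6) (array([579.5,  70.7, 250.3]), np.float64(1.2885680705756364))
(250.5, 157) (236, 178.5) (array([576.5,  67.3, 253.7]), np.float64(0.33675144865141277))
(251.6, 157) (234.6, 177.6) (array([580.8,  69.5, 249.9]), np.float64(4.766213722224954))
(251.6, 157) (236, 178.5) (array([577.8,  66.1, 253.3]), np.float64(3.7991859733917916))
(249.5, 165) (234.6, 177.6) (array([583.4,  75.6, 214. ]), np.float64(4.815688814729864))
(249.5, 165) (236, 178.5) (array([580.2,  72. , 217.7]), np.float64(5.77380879843897))
200 [250.  170.4] [236.6 182.6]
225 [249.8 164.3] [236.  181.1]
245 [249.6 159.3] [235.4 179.8]
scene0 rows 150-185, cols 236-268
150 125  96  78  77  78  77  77  78  76  76  78  79  78  77  76  76  79  81  81  80  90 117 130 122 117 100  89  87  90  95  91  84  89 113
152 127  94  79  80  75  78  78  77  78  77  79  78  76  79  77  76  78  79  79  78  91 117 133 125 127 125 117 113 104  96  87  74  77  86
154 128  99  79  79  78  79  79  78  79  77  81  78  86  95  80  81  77  78  82  80  85 108 126 134 140 143 143 144 141 135 119 123 116 100
156 129 107  
[... 5340 characters left out ...]
  57  56  57  54  52  55  55  53  54  62  73
188  96  95  94  91  88  76  66  64  64  63  62  61  60  62  58  61  58  57  57  56  58  58  58  56  56  54  55  53  53  54  53  53  53  54  54  51  53  55  56  66
189  95  97  94  92  90  80  69  63  61  59  61  60  57  58  57  56  58  57  54  54  56  55  56  55  51  55  55  55  54  52  52  54  51  55  54  51  54  54  55  64
190  95  93  94  96  93  87  75  63  55  59  56  55  57  54  54  54  57  53  56  53  55  52  57  53  54  55  53  52  53  55  55  52  52  53  53  55  52  54  54  61
191  99  94  92  94  94  91  81  62  55  56  56  56  55  54  56  54  57  55  57  55  54  54  53  54  52  53  53  51  54  53  53  53  52  52  54  52  53  53  51  57
```

Run:
```python
from h import *
import cv2
np.set_printoptions(precision=1,suppress=True)
def loc(X): d=X[:2]-O; c,s=np.cos(TH),np.sin(TH); return np.array([c*d[0]+s*d[1],-s*d[0]+c*d[1],X[2]])
for z in(200,225,245): print(z,loc(onz("top",235,181,z)),loc(onz("scene",249,166,z)))
s=manip.state(); print(loc(s["tcp_pos"]),proj("scene",s["tcp_pos"]),proj("top",s["tcp_pos"]))
for n in("scene","top"):
    im=manip.get_image(n); cv2.imwrite(f"pics/{n}6.png",im)
    g=cv2.cvtColor(im,cv2.COLOR_BGR2GRAY)
    print(n)
    if n=="scene":
        for y in range(150,196,2): print(y,' '.join(f"{v:3d}" for v in g[y,230:272]))
    else:
        for y in range(168,200): print(y,' '.join(f"{v:3d}" for v in g[y,218:258]))
```

```text
200 [ -7.2  53.6 200. ] [  6.2  65.1 200. ]
225 [-11.4  52.4 225. ] [-21.   47.4 225. ]
245 [-14.8  51.4 245. ] [-42.8  33.2 245. ]
[-25.1  48.9 228.9] [247.9 165.6] [237.  185.9]
scene
150  80  75  62  52  48  46  43  42  44  41  42  48  53  56  57  54  60  73  82  87  81  77  82  83  86  88  92  86 102 129 143 139 128 112  94  94 102 104 101  89 104 124
152  98  98  97  92  91  87  76  67  63  59  64  78  77  62  61  73  88  91  93  88  88  93  92  86  85  88  89  88 102 134 145 139 139 138 133 128 116 105 104  86  87  96
154  97  98  99  99  98  97  97  97  95  97  93  93  83  77  87  93  96  95  93  85  83  91  91  88  86  90  88  88  97 120 141 150 156 158 160 158 157 147 129 137 127 113
156 111 104  99  98  98  97  96  96  84  72  85  94  92  95  95  97  99  95  93  89  83  90  99 112 120 116  97  88  96 121 153 161 161 161 161 154 139 121 129 142 145 145
158 158 158 153 139 130 119 107 104  97  92  95  94  90  92  98  97  99  96  92  90  88  93 117 144 149 132 100  89  99 126 158 162 157 149 133 114 113 131 144 142 146 146
160 157 159 160 160 157 160 157 154 147 125 107 110  9
[... 7593 characters left out ...]
  50  62  60  57  57  60  57  57  55  57  62
196  63  61  63  62  60  58  56  54  56  56  56  54  53  52  51  51  47  49  44  45  40  39  36  34  30  28  28  33  34  46  54  52  53  58  57  58  58  57  60  60
197  63  61  63  61  59  58  59  56  56  55  54  51  52  52  49  47  49  46  44  43  41  39  36  29  33  33  29  27  35  43  47  45  53  55  59  59  59  60  58  61
198  62  64  62  60  62  58  59  58  56  54  53  51  51  52  51  49  48  49  45  45  38  37  33  33  33  31  27  31  33  40  48  42  50  56  57  59  60  59  57  57
199  63  63  61  60  62  59  57  61  54  57  52  52  55  52  49  44  48  44  44  41  42  41  38  31  36  41  34  28  36  43  46  45  49  58  59  59  57  59  59  61
```

Run:
```python
from h import *
import cv2
def show(f,base,c0,c1,r0,r1,marks):
    a=cv2.imread(f).astype(float); b=cv2.imread(base).astype(float)
    k=np.median(a[300:380,200:300].sum(2)/ (b[300:380,200:300].sum(2)+1)); print(f,"gain",k)
    d=np.abs(a-b*k).sum(2)
    g=a.mean(2)
    for y in range(r0,r1,2):
        row=''
        for x in range(c0,c1):
            ch='.' if d[y,x]<60 else "#%*+-"[min(4,int(g[y,x]//40))]
            for m,(u,v) in marks.items():
                if abs(u-x)<.5 and abs(v-y)<=1: ch=m
            row+=ch
        print(y,row)
s=manip.state()["tcp_pos"]
mk={'T':proj("scene",s),'t':proj("scene",s-[0,0,25]),'B':proj("scene",s+[0,0,59])}
show("pics/scene6.png","pics/scene0.png",205,310,90,180,mk)
p=np.array([525.8,-89.9,130.3]); mk={'T':proj("scene",p),'t':proj("scene",p-[0,0,25]),'B':proj("scene",p+[0,0,59])}
show("pics/full3.png","pics/scene0.png",240,330,150,240,mk)
```

```text
pics/scene6.png gain 1.114814814814815
90 ............................*%%%%%%%%%%%%%%%%%%%%%%%*....................................................
92 ............................+%%%%%%%%%%%%%%%%%%%%%%%*....................................................
94 ............................*%%%%%%%%%%%%%%%%%%%%%%%*....................................................
96 ............................*%%%%%%%%%%%%%%%%%%%%%%%%....................................................
98 ............................*%%%%%%%%%%%%%%%%%%%%%%%*....................................................
100 ............................+%%%%%%%%%%%%%%%%%%%%%%%*....................................................
102 ............................*%%%%%%%%%%%%%%%%%%%%%%%%....................................................
104 .............................%%%%%%%%%%%%%%%%%%%%%%%%*...................................................
106 .............................%%%%%%%%%%%%%%%%%%%%%%%%....................................................
108 ............................*%%%%%%%%%%%%%%%%%%%%%%%....................
[... 7497 characters left out ...]
...................................
226 ..........................................................................................
228 ..........................................................................................
230 ..........................................................................................
232 ..........................................................................................
234 ..........................................................................................
236 ..........................................................................................
238 ..........................................................................................
```

Call:
{"api": "jog_arm", "payload": {
  "targets": [
    [1, 0, -0.013, 0.005, 0, 0, 0],
    [1, 0, -0.013, 0.005, 0, 0, 0],
    [1, 0, -0.013, 0.005, 0, 0, 0],
    [1, 0, 0, 0, 0, 0, 0]
  ]
}}

```text
time_s: 18.1
tcp_pos: [542.3, 63.1, 220.8]
ee_rot: [0.646, 0.763, -0.001, -0.001]
force: [1.2, 0.5, 0.1]
gripper_width: 0.1
finger_force: 0.3
```

Call:
{"api": "jog_arm", "payload": {
  "targets": [
    [1, 0, -0.013, 0.005, 0, 0, 0],
    [1, 0, -0.013, 0.005, 0, 0, 0],
    [1, 0, -0.013, 0.005, 0, 0, 0],
    [1, 0, 0, 0, 0, 0, 0]
  ]
}}

```text
time_s: 18.5
tcp_pos: [522.7, 59.7, 213.5]
ee_rot: [0.646, 0.763, -0.001, -0.001]
force: [0.9, 0.2, 1.6]
gripper_width: 0.4
finger_force: 0.3
```

Call:
{"api": "jog_arm", "payload": {
  "targets": [
    [1, 0, 0.006, 0, 0, 0, 0],
    [1, 0, 0, 0.01, 0, 0, 0],
    [1, 0, 0, 0.01, 0, 0, 0],
    [1, 0, 0, 0.01, 0, 0, 0],
    [1, 0, 0, 0.01, 0, 0, 0],
    [1, 0, 0, 0, 0, 0, 0]
  ]
}}

```text
time_s: 19.1
tcp_pos: [527.5, 60.5, 193.1]
ee_rot: [0.646, 0.763, -0.0, -0.0]
force: [0.6, -0.2, -0.1]
gripper_width: 0.4
finger_force: 0.1
```

Call:
{"api": "jog_arm", "payload": {
  "targets": [
    [1, 0, 0, 0.01, 0, 0, 0],
    [1, 0, 0, 0.01, 0, 0, 0],
    [1, 0, 0, 0.01, 0, 0, 0],
    [1, 0, 0, 0, 0, 0, 0]
  ]
}}

```text
time_s: 19.5
tcp_pos: [527.0, 60.5, 177.8]
ee_rot: [0.646, 0.763, -0.001, -0.0]
force: [-0.2, -1.4, 1.2]
gripper_width: 0.8
finger_force: 0.3
```

Call:
{"api": "jog_arm", "payload": {
  "targets": [
    [1, 0, 0, 0.008, 0, 0, 0],
    [1, 0, 0, 0.008, 0, 0, 0],
    [1, 0, 0, 0, 0, 0, 0]
  ]
}}

```text
time_s: 19.8
tcp_pos: [527.0, 60.5, 169.9]
ee_rot: [0.646, 0.763, -0.001, -0.0]
force: [-0.7, 0.6, 0.9]
gripper_width: 0.4
finger_force: 0.2
```

Call:
{"api": "jog_arm", "payload": {
  "targets": [
    [1, 0, 0, 0.008, 0, 0, 0],
    [1, 0, 0, 0, 0, 0, 0]
  ]
}}

```text
time_s: 20.0
tcp_pos: [527.3, 60.6, 166.2]
ee_rot: [0.646, 0.763, -0.0, -0.0]
force: [-0.3, -0.3, 0.2]
gripper_width: 0.5
finger_force: 0.3
```

Call:
{"api": "jog_arm", "payload": {
  "targets": [
    [1, 0, 0, 0.003, 0, 0, 0],
    [1, 0, 0, 0, 0, 0, 0]
  ]
}}

```text
time_s: 20.2
tcp_pos: [527.4, 60.5, 165.0]
ee_rot: [0.646, 0.763, -0.0, -0.0]
force: [-0.7, -0.1, 1.6]
gripper_width: 0.4
finger_force: 0.7
```

Call:
{"api": "jog_arm", "payload": {
  "targets": [
    [1, 0, 0, 0.003, 0, 0, 0],
    [1, 0, 0, 0, 0, 0, 0]
  ]
}}

```text
time_s: 20.4
tcp_pos: [527.4, 60.5, 163.5]
ee_rot: [0.646, 0.763, -0.0, -0.0]
force: [-1.0, -0.0, 1.5]
gripper_width: 0.5
finger_force: 1.1
```

Call:
{"api": "jog_arm", "payload": {
  "targets": [
    [1, 0, 0, 0.003, 0, 0, 0],
    [1, 0, 0, 0, 0, 0, 0]
  ]
}}

```text
time_s: 20.6
tcp_pos: [527.4, 60.5, 162.9]
ee_rot: [0.646, 0.763, 0.0, -0.0]
force: [-3.5, -0.2, 8.1]
gripper_width: 0.2
finger_force: 3.8
```

Call:
{"api": "jog_arm", "payload": {
  "targets": [
    [1, 0, 0, 0.002, 0, 0, 0],
    [1, 0, 0, 0, 0, 0, 0]
  ]
}}

```text
time_s: 20.8
tcp_pos: [527.4, 60.6, 162.7]
ee_rot: [0.646, 0.763, 0.0, -0.0]
force: [-4.1, -0.2, 12.5]
gripper_width: 0.5
finger_force: 6.2
```

Call:
{"api": "jog_arm", "payload": {
  "targets": [
    [1, 0, 0, 0.002, 0, 0, 0],
    [1, 0, 0, 0, 0, 0, 0]
  ]
}}

```text
time_s: 21.0
tcp_pos: [527.4, 60.5, 162.5]
ee_rot: [0.646, 0.763, 0.001, -0.0]
force: [-6.7, 0.3, 17.7]
gripper_width: 0.4
finger_force: 8.5
```

Call:
{"api": "jog_arm", "payload": {
  "targets": [
    [1, 0, 0, -0.03, 0, 0, 0],
    [1, 0, 0, -0.06, 0, 0, 0],
    [1, -0.04, 0, -0.08, 0, 0, 0],
    [1, -0.08, 0, -0.06, 0, 0, 0],
    [-0.3, -0.09, 0, 0, 0, 0, 0],
    [-0.3, -0.09, 0, 0, 0, 0, 0],
    [-0.3, -0.09, 0, 0, 0, 0, 0],
    [-0.3, -0.09, 0, 0, 0, 0, 0]
  ]
}}

```text
time_s: 21.8
tcp_pos: [567.8, -177.8, 275.0]
ee_rot: [0.646, 0.763, 0.0, 0.001]
force: [-0.3, 0.7, 0.2]
gripper_width: 27.8
finger_force: 0.0
```

Run:
```python
from h import *
import cv2
np.set_printoptions(precision=1,suppress=True)
t=cv2.cvtColor(cv2.imread("pics/top0.png"),cv2.COLOR_BGR2GRAY); s=cv2.cvtColor(cv2.imread("pics/scene0.png"),cv2.COLOR_BGR2GRAY)
print("top"); 
for y in range(188,224): print(y,' '.join(f"{v:3d}" for v in t[y,362:402]))
print("scene")
for y in range(244,274): print(y,' '.join(f"{v:3d}" for v in s[y,330:368]))
H=np.array([543.2,-333.3,105.2]); yaw=.265; ln=.37
xh=np.array([np.cos(yaw),np.sin(yaw),0]); yh=np.array([-np.sin(yaw),np.cos(yaw),0]); zt=-np.sin(ln)*xh+[0,0,np.cos(ln)]
for nm,a,b in (("hole",0,0),("tabL",16,53),("tabR",-16,53),("shL",32,20),("shR",-32,20),("mouthL",32,-47),("mouthR",-32,-47),("holeB",0,-15),("holeT",0,15)):
    X=H+a*yh+b*zt; print(nm,X,proj("top",X),proj("scene",X))
```

```text
top
188  78  79  79  80  79  80  79  80  76  63  58  54  56  61  70  75  77  78  80  78  78  77  80  79  90 113 133 138 137 138 138 138 137 137 137 137 137 137 120  74
189  78  79  80  79  81  80  80  77  69  60  54  50  59  68  76  78  78  79  77  75  77  77  77  76  85 104 128 135 137 139 136 137 137 136 136 138 138 136 121  73
190  79  80  79  80  81  80  76  68  60  52  52  58  68  76  76  77  77  77  79  77  76  75  75  75  82  94 115 126 134 137 138 137 138 137 138 136 137 136 121  72
191  80  76  80  80  80  75  69  68  64  58  60  67  74  79  77  74  74  78  74  76  74  74  74  76  77  82  93 110 124 134 138 138 138 137 137 137 137 136 122  76
192  81  77  79  77  75  70  69  75  72  69  69  74  76  78  76  76  74  76  76  76  75  76  75  76  77  76  75  87 109 132 137 137 137 139 138 137 137 134 120  77
193  80  78  81  78  77  76  75  77  77  74  73  76  75  73  75  74  76  74  75  77  79  77  73  73  76  72  69  74  99 129 138 137 137 138 137 137 136 136 121  76
194  79  77  78  77  74  75  75  75  75  75  75  78  75  76  74  78  79  72  71  76  79  83  81  79  75  74  70 
[... 9299 characters left out ...]
53  56  72  98 100  93 110 152 166 166
273  94  77  57  54  52  57  56  55  52  57  52  57  55  54  52  55  51  55  57  53  54  55  51  55  51  51  54  53  50  63  86 101 100  93 120 160 165 165
hole [ 543.2 -333.3  105.2] [383.8 201.8] [348.7 256. ]
tabL [ 520.5 -322.9  154.6] [385.1 208.2] [343.4 247.4]
tabR [ 528.9 -353.8  154.6] [396.8 205.3] [354.6 251. ]
shL [ 527.8 -304.3  123.8] [375.  206.4] [338. 250.]
shR [ 544.6 -366.1  123.8] [397.8 200.8] [359.8 257. ]
mouthL [ 551.2 -298.    61.4] [367.1 200.5] [338.1 258.2]
mouthR [ 568.  -359.7   61.4] [388.7 195.1] [359.  265.1]
holeB [ 548.4 -331.9   91.2] [381.8 200.5] [348.6 257.8]
holeT [ 538.  -334.7  119.2] [385.7 203.2] [348.8 254.1]
```

Run:
```python
from h import *
np.set_printoptions(precision=1,suppress=True)
for nm,a,b in (("hole",(348.2,257),(383.5,202.7)),("shL",(337.7,251.5),(375.5,207.8)),("tabL",(343,249.3),(385,209.5)),("mouthL",(337.5,259.8),(367,200.3))): print(nm,tri(a,b))
H=np.array([541,-333,102.]); yaw=.265; ln=.37
xh=np.array([np.cos(yaw),np.sin(yaw),0]); yh=np.array([-np.sin(yaw),np.cos(yaw),0]); zt=-np.sin(ln)*xh+[0,0,np.cos(ln)]
for nm,a,b in (("hole",0,0),("tabL",16,53),("tabR",-16,53),("shL",32,20),("shR",-32,20),("mouthL",32,-47)):
    X=H+a*yh+b*zt; print(nm,X,proj("top",X),proj("scene",X))
```

```text
hole (array([ 541. , -333.3,  102.6]), np.float64(0.10419116314431164))
shL (array([ 524.3, -306.1,  121.6]), np.float64(0.23469900061665966))
tabL (array([ 517.5, -323.9,  150. ]), np.float64(0.10556835677875795))
mouthL (array([ 551.6, -298.2,   54.1]), np.float64(2.8597074160969433))
hole [ 541. -333.  102.] [383.3 202.7] [348.1 257.1]
tabL [ 518.3 -322.6  151.4] [384.6 209.1] [342.8 248.6]
tabR [ 526.7 -353.5  151.4] [396.3 206.2] [353.9 252.2]
shL [ 525.6 -304.   120.6] [374.6 207.4] [337.3 251.1]
shR [ 542.4 -365.8  120.6] [397.3 201.7] [359.2 258.2]
mouthL [ 549.  -297.7   58.2] [366.8 201.3] [337.5 259.2]
```

```bash
cat >> h.py <<'E'
H=np.array([541,-333.3,102.]); HY=.265; LN=.37
ZT=np.array([-np.sin(LN)*np.cos(HY),-np.sin(LN)*np.sin(HY),np.cos(LN)])
E
python3 - <<'E'
from h import *
print(H+120*ZT); go(H+120*ZT,down(HY,LN)); print(manip.state()["gripper_width"],manip.state()["joints"])
E
```

```text
[ 499.12091901 -344.66525198  213.87928147]
pos [ 567.7903 -177.8141  275.0042] shift units [-0.3063 -0.1908  0.1221] turn units [-0.0586  0.003  -0.0156] after-turn shift [-0.2861 -0.2493  0.0344] |d| 190.502047986645 F [-0.298   0.6876  0.1863] t 21.8
27.7534009300717 [ 0.0145  0.5012  0.4109  1.5145 -0.2104  1.1682  0.6287]
```

Call:
{"api": "jog_arm", "payload": {
  "targets": [
    [-0.35, 0, 0, 0, -0.0195, 0.001, -0.0052],
    [-0.35, 0, 0, 0, -0.0195, 0.001, -0.0052],
    [-0.35, 0, 0, 0, -0.0195, 0.001, -0.0052],
    [-0.35, -0.055, -0.05, 0.006, 0, 0, 0],
    [-0.35, -0.055, -0.05, 0.006, 0, 0, 0],
    [-0.35, -0.055, -0.05, 0.006, 0, 0, 0],
    [-0.35, -0.055, -0.05, 0.006, 0, 0, 0],
    [-0.35, -0.055, -0.05, 0.006, 0, 0, 0],
    [-0.35, 0, 0, 0, 0, 0, 0],
    [-0.35, 0, 0, 0, 0, 0, 0]
  ]
}}

```text
time_s: 22.8
tcp_pos: [495.3, -338.9, 215.5]
ee_rot: [0.598, 0.78, 0.145, 0.111]
force: [-0.2, 0.9, 1.0]
gripper_width: 62.6
finger_force: 0.0
```

Run:
```python
from h import *
go(H+120*ZT,down(HY,LN)); go(H+23*ZT,down(HY,LN)); print(manip.state()["gripper_width"],manip.state()["joints"])
```

```text
pos [ 495.2508 -338.8884  215.4642] shift units [-0.0132  0.003   0.0046] turn units [-0.0004  0.     -0.0005] after-turn shift [-0.0132  0.003   0.0046] |d| 7.131691444728528 F [-0.1983  0.9266  0.9972] t 22.8
pos [ 495.2508 -338.8884  215.4642] shift units [-0.0131  0.0036  0.1986] turn units [-0.0004  0.     -0.0005] after-turn shift [-0.0132  0.003   0.1986] |d| 99.510849711837 F [-0.1983  0.9266  0.9972] t 22.8
62.58573587556599 [ 0.5765  0.4654  0.2173  1.7996 -0.6008  0.7807  1.4353]
```

Call:
{"api": "jog_arm", "payload": {
  "targets": [
    [-0.35, -0.0132, 0.003, 0, 0, 0, 0],
    [-0.35, 0, 0, 0.04, 0, 0, 0],
    [-0.35, 0, 0, 0.04, 0, 0, 0],
    [-0.35, 0, 0, 0.04, 0, 0, 0],
    [-0.35, 0, 0, 0.04, 0, 0, 0],
    [-0.35, 0, 0, 0.03, 0, 0, 0],
    [-0.35, 0, 0, 0.008, 0, 0, 0],
    [-0.35, 0, 0, 0, 0, 0, 0]
  ]
}}

```text
time_s: 23.6
tcp_pos: [533.6, -333.9, 124.1]
ee_rot: [0.597, 0.781, 0.146, 0.111]
force: [-0.2, -0.3, 1.1]
gripper_width: 62.9
finger_force: 0.0
```

Run:
```python
from h import *
import cv2
go(H+23*ZT,down(HY,LN)); print(manip.state()["finger_force"],manip.state()["gripper_width"])
```

```text
pos [ 533.6307 -333.9255  124.1073] shift units [-0.0027 -0.0024  0.0005] turn units [-0.0003 -0.0002  0.0001] after-turn shift [-0.0027 -0.0024  0.0005] |d| 1.8122801491310983 F [-0.164  -0.313   1.1199] t 23.6
0.0 62.90561996707146
```

Call:
{"api": "jog_arm", "payload": {
  "targets": [
    [0.7, -0.0027, -0.0024, 0, 0, 0, 0],
    [0.7, 0, 0, 0, 0, 0, 0],
    [0.7, 0, 0, 0, 0, 0, 0],
    [0.7, 0, 0, 0, 0, 0, 0],
    [0.7, 0, 0, 0, 0, 0, 0],
    [0.7, 0, 0, 0, 0, 0, 0]
  ]
}}

```text
time_s: 24.2
tcp_pos: [532.3, -336.2, 124.0]
ee_rot: [0.597, 0.781, 0.145, 0.111]
force: [0.5, 0.3, 0.2]
gripper_width: 19.7
finger_force: 0.0
```

Call:
{"api": "jog_arm", "payload": {
  "targets": [
    [1, 0, 0, 0, 0, 0, 0],
    [1, 0, 0, 0, 0, 0, 0],
    [1, 0, 0, 0, 0, 0, 0]
  ]
}}

```text
time_s: 24.5
tcp_pos: [534.3, -335.5, 124.7]
ee_rot: [0.597, 0.781, 0.146, 0.112]
force: [4.6, 0.9, -0.1]
gripper_width: 5.9
finger_force: 29.9
```

Run:
```python
from h import *
s=manip.state(); r=R.from_quat(s["ee_rot"]); print("toolF",r.inv().apply(s["force"]),"toolM",r.inv().apply(s["moment"]))
go(H+23*ZT,down(HY,LN)); print(s["finger_force"],s["gripper_width"])
```

```text
toolF [-0.35939641  4.31332908  1.81859549] toolM [-0.74127105 -0.06827163 -0.12975207]
pos [ 534.3394 -335.5395  124.6506] shift units [ 0.0008 -0.0033  0.0013] turn units [ 0.0001 -0.      0.0001] after-turn shift [ 0.0008 -0.0033  0.0013] |d| 1.8240862158065556 F [ 4.6093  0.8822 -0.1318] t 24.5
29.93533283472061 5.892288992109455
```

Call:
{"api": "jog_arm", "payload": {
  "targets": [
    [1, 0, 0.002, 0, 0, 0, 0],
    [1, 0, 0, -0.006, 0, 0, 0],
    [1, 0, 0, -0.006, 0, 0, 0],
    [1, 0, 0, 0, 0, 0, 0]
  ]
}}

```text
time_s: 24.9
tcp_pos: [531.8, -335.9, 130.5]
ee_rot: [0.597, 0.781, 0.146, 0.111]
force: [3.3, 1.5, 0.9]
gripper_width: 5.6
finger_force: 29.9
```

Call:
{"api": "jog_arm", "payload": {
  "targets": [
    [1, 0, 0, -0.01, 0, 0, 0],
    [1, 0, 0, -0.01, 0, 0, 0],
    [1, 0, 0, -0.01, 0, 0, 0],
    [1, 0, 0, 0, 0, 0, 0]
  ]
}}

```text
time_s: 25.3
tcp_pos: [526.2, -337.8, 144.7]
ee_rot: [0.597, 0.781, 0.146, 0.111]
force: [3.4, 1.5, 3.0]
gripper_width: 6.0
finger_force: 29.9
```

Call:
{"api": "jog_arm", "payload": {
  "targets": [
    [1, 0, 0, -0.02, 0, 0, 0],
    [1, 0, 0, -0.03, 0, 0, 0],
    [1, 0, 0, -0.04, 0, 0, 0],
    [1, 0, 0, -0.06, 0, 0, 0],
    [1, 0, 0, -0.08, 0, 0, 0],
    [1, 0, 0, 0, 0, 0, 0]
  ]
}}

```text
time_s: 25.9
tcp_pos: [483.0, -354.2, 255.4]
ee_rot: [0.599, 0.779, 0.142, 0.115]
force: [0.7, -0.6, -0.8]
gripper_width: 5.9
finger_force: 30.0
```

Run:
```python
from h import *
print(S(-145,50,255)); go(S(-145,50,255),down(TH)); s=manip.state(); print(s["finger_force"],s["gripper_width"])
```

```text
[443.25672193  47.50432977 255.        ]
pos [ 483.0099 -354.1698  255.4333] shift units [0.797  0.1216 0.0404] turn units [ 0.0586 -0.0014  0.0149] after-turn shift [0.8055 0.0535 0.0009] |d| 403.6367073521945 F [ 0.6814 -0.615  -0.7717] t 25.9
29.999020099639893 5.854084886412848
```

Call:
{"api": "jog_arm", "payload": {
  "targets": [
    [1, 0, 0, 0, 0.0147, 0, 0.0037],
    [1, 0, 0, 0, 0.0147, 0, 0.0037],
    [1, 0, 0, 0, 0.0147, 0, 0.0037],
    [1, 0, 0, 0, 0.0145, 0, 0.0037],
    [1, 0.03, 0.002, 0, 0, 0, 0],
    [1, 0.05, 0.003, 0, 0, 0, 0],
    [1, 0.06, 0.004, 0, 0, 0, 0],
    [1, 0.06, 0.004, 0, 0, 0, 0],
    [1, 0.06, 0.004, 0, 0, 0, 0],
    [1, 0.06, 0.004, 0, 0, 0, 0]
  ]
}}

```text
time_s: 26.9
tcp_pos: [465.8, -188.5, 253.0]
ee_rot: [0.644, 0.765, 0.005, -0.008]
force: [0.4, 0.0, -1.1]
gripper_width: 5.6
finger_force: 30.0
```

Call:
{"api": "jog_arm", "payload": {
  "targets": [
    [1, 0.06, 0.004, 0, 0, 0, 0],
    [1, 0.06, 0.004, 0, 0, 0, 0],
    [1, 0.06, 0.004, 0, 0, 0, 0],
    [1, 0.06, 0.004, 0, 0, 0, 0],
    [1, 0.06, 0.004, 0, 0, 0, 0],
    [1, 0.06, 0.004, 0, 0, 0, 0],
    [1, 0.05, 0.003, 0, 0, 0, 0],
    [1, 0.03, 0.002, 0, 0, 0, 0],
    [1, 0, 0, 0, 0, 0, 0],
    [1, 0, 0, 0, 0, 0, 0]
  ]
}}

```text
time_s: 27.9
tcp_pos: [443.6, 28.3, 257.2]
ee_rot: [0.643, 0.765, 0.004, -0.007]
force: [-1.1, 0.1, -1.5]
gripper_width: 5.6
finger_force: 30.0
```

Run:
```python
from h import *
import cv2
go(S(-145,50,255),down(TH)); s=manip.state(); print(s["finger_force"],s["gripper_width"],s["joints"])
a=manip.get_image("scene"); cv2.imwrite("pics/scene7.png",a); g=cv2.cvtColor(a,cv2.COLOR_BGR2GRAY)
p=s["tcp_pos"]; zz=R.from_quat(s["ee_rot"]).apply([0,0,1])
for nm,b in(("tip",0),("hole",23),("bottom",108)): print(nm,proj("scene",p+zz*b))
print("hook tip pred",proj("scene",S(-12-92,50,178)),"end",proj("scene",S(-108,50,160)),"hinge",proj("scene",S(-12,50,160)))
for y in range(178,232,2): print(y,' '.join(f"{v:3d}" for v in g[y,205:262]))
```

```text
pos [443.5979  28.3203 257.2257] shift units [0.0378 0.0059 0.0051] turn units [-0.0005 -0.0027  0.0012] after-turn shift [0.038  0.0056 0.0045] |d| 19.315761280079425 F [-1.1339  0.1078 -1.5406] t 27.9
29.997065663337708 5.599275881695049 [-0.3852  0.2655  0.3653  1.9266 -0.1332  0.9756  0.2166]
tip [230.6691 181.8955]
hole [230.989 187.816]
bottom [232.1074 208.5164]
hook tip pred [234.8076 191.6215] end [234.4021 196.6305] hinge [250.3237 179.892 ]
178  81  82  81  84  90  99 105 108 113 113 110 100  95  94  97 101 114 127 129 128 109  98  99  99  94  88  89  95  99  99 109 128 138 139 141 142 128 102 100  97  90  81  78  76  79  80  79  76  78  77  74  73  71  84  97  97  95
180 158 138 114  84  78  74  86  91  97 101 111 118 119 111  96  96 115 144 151 147 119 100  99  96  96  90  90  95  99  99 110 140 140 141 144 141 129 107  99  99  96  90  95 101 101  80  80  73  70  74  66  63  70  84  97 100 100
182 171 173 168 156 135 119  89  83  79  77  82  87 100 103 107 113 109 103 101 101 101  98  98  96 100  93  92  93 100  98 113 138 142 144 143 143 131 106  99 101 104 115 121 114 
[... 4919 characters left out ...]
 111
226 100 103 107 110 113 110 107 107 122 149 167 169 170 169 172 168 161 160 154 151 162 168 148 105 100  96  97  99 100 100  95  90  90  86  87  80  73  72  71  70  71  69  69  67  67  69  69  66  65  66  68  66  81 101 111 113 115
228 108 104 105 118 139 141 152 167 169 172 169 171 170 171 168 170 172 170 167 165 147 117 101  98  99  98  99  98  93  90  92  95  98  97  98  98  95  90  81  76  74  69  72  72  73  73  72  68  67  68  76  90 113 116 113 113 115
230 168 166 167 168 169 170 170 172 170 170 172 170 172 172 171 170 171 168 170 160 128 102  97  93  92  92  91  88  93  93  97  97  98  98  97  98  96  97  97  96  95  96  91  81  79  74  73  73  72  75  93 110 116 113 115 117 116
```

Run:
```python
from h import *
go(S(-57,51,290),down(TH))
s=manip.state();p=s["tcp_pos"]; r=R.from_quat(s["ee_rot"])
for d in (100,104,108,112): print(d,[proj("scene",p+r.apply([sx*32,0,d])).round(1) for sx in(1,0,-1)])
```

```text
pos [444.0217  27.9184 257.3616] shift units [ 0.0408  0.181  -0.065 ] turn units [-0.0004 -0.0027  0.001 ] after-turn shift [ 0.0409  0.1809 -0.0653] |d| 98.31954419270731 F [ 0.1355 -0.3941 -1.0199] t 27.95
100 [array([223.6, 203. ]), array([232.2, 206.6]), array([241. , 210.2])]
104 [array([223.7, 203.9]), array([232.3, 207.5]), array([241. , 211.2])]
108 [array([223.7, 204.9]), array([232.3, 208.5]), array([241. , 212.1])]
112 [array([223.8, 205.8]), array([232.4, 209.4]), array([241.1, 213. ])]
```

Call:
{"api": "jog_arm", "payload": {
  "targets": [
    [1, 0, 0, -0.03, 0, -0.0027, 0.001],
    [1, 0, 0, -0.035, 0, 0, 0],
    [1, 0, 0, -0.01, 0, 0, 0],
    [1, 0.01, 0.045, 0, 0, 0, 0],
    [1, 0.01, 0.045, 0, 0, 0, 0],
    [1, 0.01, 0.045, 0, 0, 0, 0],
    [1, 0.009, 0.045, 0, 0, 0, 0],
    [1, 0, 0, 0, 0, 0, 0],
    [1, 0, 0, 0, 0, 0, 0]
  ]
}}

```text
time_s: 28.85
tcp_pos: [529.9, 62.4, 294.1]
ee_rot: [0.646, 0.763, -0.002, -0.001]
force: [-0.1, -0.4, -1.0]
gripper_width: 5.8
finger_force: 30.0
```

Call:
{"api": "jog_arm", "payload": {
  "targets": [
    [1, 0, 0, 0.016, 0, 0, 0],
    [1, 0, 0, 0.008, 0, 0, 0],
    [1, 0, 0, 0, 0, 0, 0]
  ]
}}

```text
time_s: 29.15
tcp_pos: [529.3, 63.3, 282.2]
ee_rot: [0.646, 0.764, -0.001, -0.001]
force: [-0.5, 0.7, -1.1]
gripper_width: 5.9
finger_force: 30.0
```

Step down in small moves.

Call:
{"api": "jog_arm", "payload": {
  "targets": [
    [1, 0, 0, 0.004, 0, 0, 0],
    [1, 0, 0, 0.004, 0, 0, 0],
    [1, 0, 0, 0, 0, 0, 0]
  ]
}}

```text
time_s: 29.45
tcp_pos: [530.3, 63.8, 278.9]
ee_rot: [0.645, 0.764, -0.001, -0.001]
force: [0.3, -0.6, -1.1]
gripper_width: 5.9
finger_force: 30.0
```

Call:
{"api": "jog_arm", "payload": {
  "targets": [
    [1, 0, 0, 0.004, 0, 0, 0],
    [1, 0, 0, 0, 0, 0, 0]
  ]
}}

```text
time_s: 29.65
tcp_pos: [530.4, 63.8, 276.9]
ee_rot: [0.645, 0.764, -0.001, -0.001]
force: [0.0, 1.0, -1.8]
gripper_width: 6.1
finger_force: 30.0
```

Call:
{"api": "jog_arm", "payload": {
  "targets": [
    [1, 0, 0, 0.003, 0, 0, 0],
    [1, 0, 0, 0, 0, 0, 0]
  ]
}}

```text
time_s: 29.85
tcp_pos: [530.4, 63.7, 275.4]
ee_rot: [0.645, 0.764, -0.001, -0.001]
force: [0.2, -0.0, -0.9]
gripper_width: 5.6
finger_force: 30.0
```

Call:
{"api": "jog_arm", "payload": {
  "targets": [
    [1, 0, 0, 0.003, 0, 0, 0],
    [1, 0, 0, 0, 0, 0, 0]
  ]
}}

```text
time_s: 30.05
tcp_pos: [530.7, 63.7, 274.3]
ee_rot: [0.645, 0.764, -0.0, -0.0]
force: [-0.2, 1.2, 0.8]
gripper_width: 5.4
finger_force: 30.0
```

Call:
{"api": "jog_arm", "payload": {
  "targets": [
    [1, 0, 0, 0.003, 0, 0, 0],
    [1, 0, 0, 0, 0, 0, 0]
  ]
}}

```text
time_s: 30.25
tcp_pos: [530.9, 63.7, 273.9]
ee_rot: [0.645, 0.764, 0.0, -0.0]
force: [-1.6, -0.1, 4.5]
gripper_width: 6.0
finger_force: 30.0
```

Call:
{"api": "jog_arm", "payload": {
  "targets": [
    [1, 0, 0, 0.003, 0, 0, 0],
    [1, 0, 0, 0, 0, 0, 0]
  ]
}}

```text
time_s: 30.45
tcp_pos: [531.1, 63.7, 273.7]
ee_rot: [0.645, 0.764, 0.001, 0.0]
force: [-2.9, -0.8, 10.0]
gripper_width: 6.2
finger_force: 30.0
```

Call:
{"api": "jog_arm", "payload": {
  "targets": [
    [1, 0, 0, -0.02, 0, 0, 0],
    [1, 0, 0, -0.04, 0, 0, 0],
    [1, 0, -0.05, 0, 0, 0, 0],
    [1, 0, -0.06, 0, 0, 0, 0],
    [1, 0, -0.05, 0, 0, 0, 0],
    [1, 0, -0.01, 0, 0, 0, 0],
    [1, 0, 0, 0, 0, 0, 0],
    [1, 0, 0, 0, 0, 0, 0]
  ]
}}

```text
time_s: 31.25
tcp_pos: [447.9, 49.9, 301.4]
ee_rot: [0.645, 0.764, 0.0, -0.0]
force: [1.4, 0.0, -0.6]
gripper_width: 5.5
finger_force: 30.0
```

Run:
```python
from h import *
go(S(-138,49.5,192),down(TH))
```

```text
pos [447.8807  49.898  301.3721] shift units [-0.0043  0.0041  0.2187] turn units [-0.     -0.      0.0005] after-turn shift [-0.0042  0.0041  0.2187] |d| 109.4114597379436 F [ 1.3592  0.0263 -0.6285] t 31.25
```

Call:
{"api": "jog_arm", "payload": {
  "targets": [
    [1, -0.0043, 0.004, 0.03, 0, 0, 0.0005],
    [1, 0, 0, 0.05, 0, 0, 0],
    [1, 0, 0, 0.05, 0, 0, 0],
    [1, 0, 0, 0.05, 0, 0, 0],
    [1, 0, 0, 0.03, 0, 0, 0],
    [1, 0, 0, 0.009, 0, 0, 0],
    [1, 0, 0, 0, 0, 0, 0],
    [1, 0, 0, 0, 0, 0, 0]
  ]
}}

```text
time_s: 32.05
tcp_pos: [450.1, 47.8, 192.3]
ee_rot: [0.647, 0.763, 0.0, 0.0]
force: [0.5, 0.1, -0.7]
gripper_width: 6.1
finger_force: 30.0
```

Run:
```python
from h import *
import cv2
go(S(-138,49.5,192),down(TH))
s=manip.state(); p=s["tcp_pos"]; r=R.from_quat(s["ee_rot"])
a=manip.get_image("scene"); cv2.imwrite("pics/scene8.png",a); g=cv2.cvtColor(a,cv2.COLOR_BGR2GRAY)
print("hole",proj("scene",p+r.apply([0,0,26])),"L",proj("scene",p+r.apply([32,0,60])),"R",proj("scene",p+r.apply([-32,0,60])),"hook tip",proj("scene",S(-104,50,178)),proj("scene",S(-108,50,160)))
for y in range(180,222,2): print(y,' '.join(f"{v:3d}" for v in g[y,205:255]))
```

```text
pos [450.1078  47.8391 192.2891] shift units [0.0006 0.0004 0.0006] turn units [ 0.     -0.     -0.0001] after-turn shift [0.0006 0.0004 0.0006] |d| 0.4533965956150729 F [ 0.5219  0.1428 -0.6911] t 32.05
hole [229.1786 200.8114] L [221.464  205.3238] R [238.3252 212.2782] hook tip [234.8076 191.6215] [234.4021 196.6305]
180  53  48  44  45  43  47  47  51  52  48  46  47  49  46  42  39  42  59  72  62  53  64  73  75  63  49  63  83 113 140 143 143 142 143 144 144 130 105 101 103  98  93  95 106 105  84  80  77  73  75
182 101  95  89  77  65  55  49  44  44  41  46  45  39  43  50  65  75  54  56  61  77  87  90  90  78  64  80  96 113 142 144 144 146 145 145 143 132 105 102 104 106 116 122 113  99  91  92  91  89  82
184 101  99 100 100  99  99  96  89  84  72  62  56  50  59  77  87  71  64  73  90  98  98  90  92  79  56  75  96 114 141 145 144 147 146 146 144 131 108 105 119 123 117  98  97 100  98 101 100 102  98
186 113 108 102 100  99  99 101  99  99 101 100  97  96  95  92  94  93  92  95 100  98  95  94  89  80  65  75  94 101 117 127 139 146 147 144 144 136 120 128 115 10
[... 2805 characters left out ...]
  94 102 104 102  96  90  75  69  68  69  68  66  68  70  63  67  68  67  67  68  66  63
216 179 179 183 182 188 190 187 189 186 184 183 180 174 174 173 171 162 137 112 106 103 102 100 102 101 103  96  94  95  97 103 103 101  93  79  72  70  67  69  66  69  66  69  66  67  68  67  63  69  67
218 184 186 186 188 186 184 186 187 191 191 188 183 179 175 174 174 175 171 154 118  90  93  97 101 102 100 100 103 101 101 105 101  99  92  82  70  71  68  69  66  68  66  67  69  65  68  66  69  64  69
220 184 186 185 185 186 187 183 184 187 187 185 166 151 171 174 174 173 164 141 125  92  76  76  76  83  89  91  96  99 102 100 103  99  97  87  70  68  69  69  69  66  70  70  70  69  67  70  66  68  67
```

Call:
{"api": "jog_arm", "payload": {
  "targets": [
    [1, 0, 0.02, 0, 0, 0, 0],
    [1, 0, 0.02, 0, 0, 0, 0],
    [1, 0, 0.008, 0, 0, 0, 0],
    [1, 0, 0.008, 0, 0, 0, 0],
    [1, 0, 0, 0, 0, 0, 0]
  ]
}}

```text
time_s: 32.6
tcp_pos: [477.2, 52.5, 191.6]
ee_rot: [0.647, 0.763, -0.0, -0.0]
force: [0.6, 0.1, -1.6]
gripper_width: 6.0
finger_force: 30.0
```

Call:
{"api": "jog_arm", "payload": {
  "targets": [
    [1, 0, 0.006, 0, 0, 0, 0],
    [1, 0, 0.006, 0, 0, 0, 0],
    [1, 0, 0, 0, 0, 0, 0]
  ]
}}

```text
time_s: 32.9
tcp_pos: [482.8, 53.4, 191.7]
ee_rot: [0.647, 0.763, -0.0, -0.0]
force: [-0.2, -0.4, -0.6]
gripper_width: 5.8
finger_force: 30.0
```

Call:
{"api": "jog_arm", "payload": {
  "targets": [
    [1, 0, 0.006, 0, 0, 0, 0],
    [1, 0, 0.006, 0, 0, 0, 0],
    [1, 0, 0, 0, 0, 0, 0]
  ]
}}

```text
time_s: 33.2
tcp_pos: [488.9, 54.4, 191.7]
ee_rot: [0.647, 0.763, -0.0, -0.0]
force: [0.6, -0.6, -0.9]
gripper_width: 5.8
finger_force: 30.0
```

Call:
{"api": "jog_arm", "payload": {
  "targets": [
    [1, 0, 0.006, 0, 0, 0, 0],
    [1, 0, 0.006, 0, 0, 0, 0],
    [1, 0, 0.006, 0, 0, 0, 0],
    [1, 0, 0, 0, 0, 0, 0]
  ]
}}

```text
time_s: 33.6
tcp_pos: [497.8, 55.9, 191.6]
ee_rot: [0.647, 0.763, -0.0, -0.0]
force: [1.1, 0.3, -1.4]
gripper_width: 5.7
finger_force: 30.0
```

Call:
{"api": "jog_arm", "payload": {
  "targets": [
    [1, 0, 0.01, 0, 0, 0, 0],
    [1, 0, 0.01, 0, 0, 0, 0],
    [1, 0, 0, 0, 0, 0, 0]
  ]
}}

```text
time_s: 33.9
tcp_pos: [508.1, 57.7, 191.6]
ee_rot: [0.647, 0.763, -0.0, -0.0]
force: [-0.1, -0.4, -1.4]
gripper_width: 5.7
finger_force: 30.0
```

Call:
{"api": "jog_arm", "payload": {
  "targets": [
    [1, 0, 0.012, 0, 0, 0, 0],
    [1, 0, 0.012, 0, 0, 0, 0],
    [1, 0, 0.012, 0, 0, 0, 0],
    [1, 0, 0, 0, 0, 0, 0]
  ]
}}

```text
time_s: 34.3
tcp_pos: [526.0, 60.6, 191.5]
ee_rot: [0.647, 0.763, -0.0, -0.0]
force: [0.4, 0.0, -1.5]
gripper_width: 6.0
finger_force: 30.0
```

Run:
```python
from h import *
go(S(-57,50,176),down(TH)); s=manip.state(); print(s["finger_force"],s["gripper_width"])
```

```text
pos [525.9868  60.6196 191.5239] shift units [0.0013 0.0085 0.031 ] turn units [-0.0001 -0.     -0.0001] after-turn shift [0.0013 0.0085 0.031 ] |d| 16.10551666743819 F [ 0.3618  0.0227 -1.5093] t 34.3
29.99735802412033 5.97479793059632
```

Lower to seat the hole on the bar, feeling for contact.

Call:
{"api": "jog_arm", "payload": {
  "targets": [
    [1, 0.001, 0.008, 0, 0, 0, 0],
    [1, 0, 0, 0.01, 0, 0, 0],
    [1, 0, 0, 0.01, 0, 0, 0],
    [1, 0, 0, 0.006, 0, 0, 0],
    [1, 0, 0, 0, 0, 0, 0]
  ]
}}

```text
time_s: 34.8
tcp_pos: [528.1, 61.5, 177.8]
ee_rot: [0.647, 0.763, -0.001, -0.001]
force: [0.3, 0.5, -0.4]
gripper_width: 5.7
finger_force: 30.0
```

Call:
{"api": "jog_arm", "payload": {
  "targets": [
    [1, 0, 0, 0.004, 0, 0, 0],
    [1, 0, 0, 0, 0, 0, 0]
  ]
}}

```text
time_s: 35.0
tcp_pos: [528.6, 61.5, 176.4]
ee_rot: [0.647, 0.763, -0.001, -0.001]
force: [-0.2, -0.0, -1.3]
gripper_width: 5.5
finger_force: 30.0
```

Call:
{"api": "jog_arm", "payload": {
  "targets": [
    [1, 0, 0, 0.003, 0, 0, 0],
    [1, 0, 0, 0, 0, 0, 0]
  ]
}}

```text
time_s: 35.2
tcp_pos: [528.6, 61.6, 175.0]
ee_rot: [0.647, 0.763, -0.0, -0.001]
force: [-0.0, 0.0, -1.3]
gripper_width: 5.9
finger_force: 30.0
```

Call:
{"api": "jog_arm", "payload": {
  "targets": [
    [1, 0, 0, 0.003, 0, 0, 0],
    [1, 0, 0, 0, 0, 0, 0]
  ]
}}

```text
time_s: 35.4
tcp_pos: [528.9, 61.6, 174.1]
ee_rot: [0.647, 0.763, -0.0, -0.0]
force: [-1.1, 0.7, 2.3]
gripper_width: 5.7
finger_force: 30.0
```

Call:
{"api": "jog_arm", "payload": {
  "targets": [
    [1, 0, 0, 0.002, 0, 0, 0],
    [1, 0, 0, 0, 0, 0, 0]
  ]
}}

```text
time_s: 35.6
tcp_pos: [529.0, 61.5, 173.8]
ee_rot: [0.647, 0.763, 0.0, -0.0]
force: [-2.6, -0.1, 8.2]
gripper_width: 5.9
finger_force: 30.0
```

Call:
{"api": "jog_arm", "payload": {
  "targets": [
    [1, 0, 0, -0.0015, 0, 0, 0],
    [0.75, 0, 0, 0, 0, 0, 0],
    [0.6, 0, 0, 0, 0, 0, 0],
    [0.46, 0, 0, 0, 0, 0, 0],
    [0.46, 0, 0, 0, 0, 0, 0],
    [0.46, 0, 0, 0, 0, 0, 0]
  ]
}}

```text
time_s: 36.2
tcp_pos: [528.7, 61.5, 173.1]
ee_rot: [0.647, 0.763, -0.001, -0.001]
force: [-0.6, -0.6, 0.6]
gripper_width: 24.9
finger_force: 0.0
```

Call:
{"api": "jog_arm", "payload": {
  "targets": [
    [0.46, 0, 0, -0.01, 0, 0, 0],
    [0.46, 0, 0, -0.02, 0, 0, 0],
    [0.46, 0, 0, -0.04, 0, 0, 0],
    [0.46, 0, 0, -0.08, 0, 0, 0],
    [0.46, 0, 0, -0.09, 0, 0, 0],
    [0.46, 0, -0.09, 0, 0, 0, 0],
    [0.46, 0.07, -0.06, 0, 0, 0, 0],
    [0.46, 0.09, 0, 0, 0, 0, 0],
    [0.46, 0.09, 0, 0, 0, 0, 0],
    [0.46, 0.09, 0, 0, 0, 0, 0]
  ]
}}

```text
time_s: 37.2
tcp_pos: [426.7, 218.3, 295.0]
ee_rot: [0.647, 0.762, 0.001, -0.0]
force: [0.5, 0.2, 0.2]
gripper_width: 25.5
finger_force: 0.0
```

Call:
{"api": "jog_arm", "payload": {
  "targets": [
    [0.46, 0.09, 0, 0, 0, 0, 0],
    [0.46, 0.09, 0, 0, 0, 0, 0],
    [0.46, 0.09, 0, 0, 0, 0, 0],
    [0.46, 0.09, 0, 0, 0, 0, 0],
    [0.46, 0.05, 0, 0, 0, 0, 0],
    [0.46, 0, 0, 0, 0, 0, 0]
  ]
}}

```text
time_s: 37.8
tcp_pos: [391.0, 424.0, 293.5]
ee_rot: [0.644, 0.765, 0.0, -0.002]
force: [-0.0, -1.2, -0.2]
gripper_width: 25.1
finger_force: 0.0
```

Run:
```python
from h import *
import cv2
np.set_printoptions(precision=1,suppress=True)
s=manip.state(); print(s["tcp_pos"],s["time_s"])
im={n:manip.get_image(n) for n in("scene","top")}
for n in im: cv2.imwrite(f"pics/{n}9.png",im[n])
zz=149
for nm,X in dict(hole=S(-57,50,zz),botL=S(-57,82,zz-85),botR=S(-57,18,zz-85),tabTL=S(-57,66,zz+53),tabTR=S(-57,34,zz+53),shL=S(-57,82,zz+20),shR=S(-57,18,zz+20),hooktip=S(-104,50,178),leverend=S(-30,-168,130),axis=S(-30,-95,130)).items(): print(nm,proj("scene",X),proj("top",X))
g=cv2.cvtColor(im["scene"],cv2.COLOR_BGR2GRAY)
for y in range(170,212,2): print(y,' '.join(f"{v:3d}" for v in g[y,222:262]))
print("lever scene")
for y in range(200,220,2): print(y,' '.join(f"{v:3d}" for v in g[y,276:316]))
g=cv2.cvtColor(im["top"],cv2.COLOR_BGR2GRAY)
print("lever top")
for y in range(176,200,2): print(y,' '.join(f"{v:3d}" for v in g[y,282:326]))
print("tag top")
for y in range(176,216,2): print(y,' '.join(f"{v:3d}" for v in g[y,216:258]))
```

```text
[391.  424.  293.5] 37.8
hole [243.2 190.1] [240.2 201.9]
botL [236.2 205.9] [231.  206.7]
botR [252.2 212.3] [252.9 203.5]
tabTL [238.3 175.9] [232.8 200.5]
tabTR [246.8 179.1] [245.1 198.8]
shL [234.6 182.3] [227.8 202.8]
shR [251.4 188.6] [251.7 199.3]
hooktip [234.8 191.6] [242.  218.4]
leverend [306.8 212.5] [318.  181.6]
axis [286.2 204.6] [291.6 185.4]
170 131 130 131 131 134 131 133 133 133 130 132 133 132 133 132 133 132 129 123 105  88  77  78  83  88  89  86  93  93  95 103 114 129 136 146 158 157 149 150 146
172 130 133 132 132 133 133 133 132 130 131 132 131 133 132 133 131 133 132 124 106  94  92  90  93  87  82  80  77  81  87  85  86  91  92  95  98 110 125 137 145
174 133 132 131 132 130 133 132 133 132 130 131 131 130 130 130 132 134 132 128 114  97  93  92  92  86  76  73  73  71  73  74  75  74  82  85  86  88  91  92  91
176 131 132 133 133 131 133 131 131 131 131 131 129 131 131 131 129 137 145 141 136 121 105  94  82  70  74  71  71  72  68  72  69  72  75  73  72  83  89  85  75
178 133 132 133 132 133 132 130 131 132 133 130 133 129 131 131 127 115  97  97 10
[... 9275 characters left out ...]
  57  53  56
208 141 141 136 120  96  92  93  92  93  93  92  85  70  61  62  64  67  62  63  62  61  59  57  57  59  58  55  56  55  59  59  57  58  57  59  55  56  54  56  56  55  56
210 141 140 140 128 104  92  92  91  92  92  93  91  82  64  57  60  59  57  57  59  57  56  57  55  60  60  57  54  56  57  57  59  57  57  57  56  54  57  56  55  55  59
212 141 141 140 129 106  95  93  91  95  93  91  89  84  66  58  58  57  59  54  57  57  56  56  55  59  64  60  58  56  60  56  56  56  56  58  57  57  57  56  56  56  58
214 139 140 139 130 105  88  90  97 103 108 100  92  86  69  59  59  56  57  58  57  58  57  57  57  62  65  62  58  57  54  57  56  54  57  57  59  58  56  58  56  57  58
```

```bash
python3 -c "
from workcell import manip
print(manip.job_done())"
```

```text
the job is handed in; nothing more can be done
None
```

The job is handed in at about 38 s: cock felt shut at its stop, hook level at its stop, tag hung upright on the hook, gripper open and clear. One slip: while probing for height early on I pressed the lever top to about 50 N at the fingertips, past "feel rather than force", with no shift seen in the final pictures.

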